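Feed a stack of labels under the guillotine guard with a push stick and clamp it

TASK

Get the stack of label cards ready for trimming in the small blue guillotine: using the wooden push stick, never your fingers, feed the stack in under the clear guard until it sits square and tight against the back gauge, without shifting the gauge. Then lay the push stick back in its sloping rest as you found it, and pull the clamp lever down until the clamp holds the stack. Leave the masking tape alone.

Things in the scene. Friction and masses are not known exactly. Their poses are not given: they have to be found in the camera images.
- cutter: small blue bench guillotine for label stacks, 304 long, 150 wide, 217 high, fixed. Origin on the table, midway across, below the low opening; x = feed direction (into the machine), y left, z up. Steel bed 24 above the table from x = -127 to 177. Cheeks (outer faces y = +-74) and bridge stand at x = -6 to 78, up to 217 high
- guard_edge (a point): middle of the lower edge of the clear guard at the machine's x = 0: the low opening under it is 44 high above the bed. From this edge the guard leans out towards the user, its top edge (visor_top) being 20 nearer the user; axes as the machine's
- visor_top (a point): middle of the clear guard's top edge, 174 above the table, at the machine's x = -20: keep the gripper in front of it when feeding, and clear of the open bottle carton (about 100 high) that stands along the machine's right side
- guides_in (a point): middle of the mouth of the two side guides, on the bed at the machine's x = -26; between them the way narrows from 130 wide here to 108 wide at x = 12, then is 110 wide to x = 112; the guides are 22 high
- stack_mid (a point): centre of the banded stack of green and white label cards, 76 (its x, along the feed) x 104 (its y) x 28 high, 0.2 kg; it lies loose on the bed in front of the guard, a little askew and off the middle
- label_stack: the same stack of label cards; origin at the centre of its underside, z up, x along its 76 side, nearly along the feed direction
- stick_grip (a point): grip point on the push stick's handle, 66 above the sole's underside; x to the nose, z up along the handle. Wooden; flat sole 170 long (45 behind to 125 ahead of this point), 50 wide, 22 thick, ending in a crosshead 84 wide, 14 deep, with a flat black rubber face that pushes. Handle upright on the sole, 22 across (y), 30 along x, up to 94. 0.25 kg. Starts in its rest, rolled 30 degrees
- push_stick: the same push stick; origin on the underside of its sole straight below the handle, x to the nose, z along the handle
- stick_rest: fixed sloping wooden rest left of the machine, 126 x 75, 50 high; origin on the table under it, x along the stick in it, z up. Its plywood face slopes 30 degrees down to the right (-y), with an 8 high lip at the foot; the sole lies flat on the face behind the lip, crosshead beyond its end, so the handle leans 30 degrees to the right of vertical: it is taken and put back at that tilt
- rest_grip (a point): where the push stick's grip point lies when the stick is in its rest, nose along the rest's x; axes as the rest's
- gauge_face (a point): middle of the front face of the back gauge, an upright aluminium bar 104 wide, 34 high across the bed, against which the stack is to rest; 14 above the bed; axes as the machine's. It is set anew each time, between x = 104 and 116 of the machine. Its screw holds up to 35 N; a harder push shifts it
- clamp_lever (a joint): clamp lever angle in rad: 0 = up (clamp open, 46 above the bed); grows as the knob is pulled towards the user and down. The clamp comes down 30 mm per rad and meets the stack at about 0.6; 0.80 is the end of travel with nothing under it. Needs about 3 to 4 N at the knob (up to 15 to press firmly), stays where it is left
- lever_knob (a point): centre of the black ball knob, 32 in diameter, on the 125 long clamp lever outside the right cheek. Hinge axis along the machine's y, at its x = 70, z = 150; lever and knob at y = -92. At 0 the lever points to the user and up at 48 degrees, knob 243 above the table; with the stack clamped about 14 degrees up
- clamp_bar: rubber-faced steel bar 22 deep and 106 wide, behind the blade at x = 47 to 69 of the machine; origin at the middle of its underside; driven down by the lever
- masking_tape: bystander: roll of masking tape lying flat, 98 in diameter, 25 high; origin under it

How it is judged:
On the way, in this order (a step that is already met when the one before it is completed fails the run):
1. the stack is home, with the push stick's nose behind it: within 2.5 mm of the back gauge and square to it within 3 degrees (x of stack_mid in the frame of gauge_face above -0.0405 m and angle between the x axis of label_stack and the x axis of cutter, either way round below 0.052 rad and horizontal distance between stick_grip and stack_mid below 0.19 m), for 0.1 s.
2. the push stick lies in its rest again, let go: within 20 mm of its place, in line within 7 degrees and flat on the slope within 5 degrees (distance between stick_grip and rest_grip below 0.02 m and angle between the x axis of push_stick and the x axis of stick_rest, either way round below 0.12 rad and angle between stick_grip's own z axis and vertical between 0.44 and 0.6 rad and contact force between the fingers and push_stick below 0.1 N), for 0.2 s.
3. the clamp is down on the stack (value of joint clamp_lever above 0.45 rad and contact force between clamp_bar and label_stack above 2 N), for 0.2 s.
At the end, for the whole second after the job is handed in: the stack lies within 2.5 mm of the back gauge and square to it within 3 degrees, the clamp presses on it with more than 2 N, and the push stick lies still in its rest (within 20 mm, in line within 7 degrees, flat on the slope within 5 degrees) (all of step 3 and x of stack_mid in the frame of gauge_face above -0.0405 m and angle between the x axis of label_stack and the x axis of cutter, either way round below 0.052 rad and distance between stick_grip and rest_grip below 0.02 m and angle between the x axis of push_stick and the x axis of stick_rest, either way round below 0.12 rad and angle between stick_grip's own z axis and vertical between 0.44 and 0.6 rad and linear speed of push_stick below 0.02 m/s); the robot touches nothing.
It fails at once if fingers touch the stack of labels (contact force between the fingers and label_stack above 0.5 N).
It fails at once if the back gauge is shifted by more than 2 mm (distance of gauge_face from where it was at the start of the episode above 0.002 m).
It fails at once if the roll of masking tape (a bystander) is moved by more than 30 mm (distance of masking_tape from where it was at the start of the episode above 0.03 m).
It also fails if it takes over 64 s, if anything falls off the work surface, if the arm or the gripper's body presses on something with over 40 N, if the wrist force passes 120 N, or if a joint passes its speed limit or range.

ROBOT

A 6-joint arm with a two-finger parallel gripper is mounted at the origin on a cart in front of the work surface, level with it; the furniture and walls round the work are solid. World frame = base frame: x ahead of the robot, y to its left, z up, the work surface at z = 0. Lengths are in m, angles in rad, forces in N, time in s.
With the tool pointing down it reaches from about 0.35 to 0.775 m from the base axis. Payload 7.3 kg.
Tool frame: the origin (TCP) lies on the centre line of the jaws, within the pads' length; the fingertips stand ahead of it and the grasp point (between the pads) lies 11 mm behind it (robot.nose_length is the z of the fingertips in the tool frame, in m); z points along the fingers, y is the line along which they close (so a half turn about z gives the same grasp; the last joint's range is limited). The gripper opens to 92 mm and grips with 3 to 60 N. Pads are 19 mm wide; open, the fingers measure 130 mm over their backs; the gripper's body (75 mm by 190 mm) begins 47 mm behind the grasp point.
Start: joints at [-1.407, 0.342, 1.524, -0, 1.275, -0.146], TCP at [0.16, -0.5, 0.202] pointing down, gripper open.
Joint ranges: [-2.53, 2.53], [-0.77, 2.02], [0.04, 2.7], [-1, 4.14], [0.28, 2.66], [-3.11, 3.11]. Speed limits (rad/s): [2.57, 2.57, 3.14, 3.14, 3.14, 3.14].

INTERFACE

Orientations are given as [roll, pitch, yaw] about the fixed x, y, z axes, in that order (R = Rz(yaw) Ry(pitch) Rx(roll)).
In Python, from cell import robot, cams gives the robot as it stands. The module is installed in compiled form; this text tells all that it offers.
- The arm moves only by the tool carry_out, never from a script. Its argument "deltas" is a list of rows, each a list of 7 numbers: the shift along the tool's x, y, z in cm, then the turn, a rotation vector about the tool's x, y, z in rad, then the opening, from 0 (shut) to 1 (fully open). A call has exactly 8 rows; each row shifts and turns the commanded pose from where the row before left it, along the tool's axes as they then stand; what a row does not reach is not made up. A row lasts 1/12 s, in which the tool goes at most 41.7 mm and 7.16 degrees, less where a joint would pass 70% of its speed; a pose out of reach is approached as far as the arm can. A call is refused whole if a number of a shift passes 4.17 or a number of a turn 0.125, either way. A call with a gripper value outside its range is refused whole. The fingers move at their own pace and stop on an object; "force" is the grip in N (left out, the last holds). Time passes only in rows, so rows that do not move let the fingers close, or fill a call up. It gives the time, the measured TCP pose, the force, the opening and the grip force at its end, in the units of the state.
- robot.observe(): the state, without advancing time (a new reading comes with each control period).
- cams.read_camera(name): name is "scene" or "side" or "wrist"; returns a dict with "image" (480x640x3 uint8, blue, green, red), "depth" (480x640 float32, m along the optical axis (not along the pixel's ray), 0 where there is no reading), "fx", "fy", "cx", "cy" (pixels), "D" ([k1, k2, p1, p2, k3] as OpenCV has them; the pictures are not rectified), "world_to_cam" (4x4, takes a point from world to camera coordinates). Camera axes: x right, y up, looking along -z (the intrinsics and any distortion apply to the point x, -y, -z); pixel columns grow to the right and rows downward; lengths in m; the calibration is good to about 2 mm. A picture is of the moment at which its call begins.
- robot.hand_in(): hands the job in; it is judged then, once.
The state is a dict: "time": time; "qpos": joint angles; "qvel": joint speeds; "joint_efforts": joint torques, N m; "tool_pos": TCP position; "tool_rot": TCP orientation; "contact_force": force on the tool from outside, world axes, zero at the start; "torque": the same for the moment, N m; "opening": finger opening in m; "grip_force": force on a finger pad.
Only numpy, scipy, OpenCV 4.12 (cv2) and the standard library are available. Lean on these libraries where they do the work, as an engineer would, in place of code of your own. Each camera call takes 0.05 s, during which the arm holds its last target. There are 200 camera calls.

## Working session

There is one attempt and no reset: what is moved stays moved. The work goes in short steps, Python scripts to look and compute and a tool call to move; the robot and the scene stay as the last step left them, time stands still between calls to the robot, and variables do not carry over. Pictures are saved under pics/ and viewed, at most 10 in all, crops included, and the job is handed in when it is done.

Besides the shell and the picture viewer there is one more tool, called after "Emit:" as name(argument=value, ...) on one line, values as JSON. carry_out: Moves the arm, as the interface text tells. Its arguments: {"type":"object","properties":{"deltas":{"type":"array","items":{"type":"array","items":{"type":"number"}}},"force":{"type":"number"}},"required":["deltas"]}

```bash
mkdir -p pics; cat > h.py <<'E'
import numpy as np, cv2
from cell import robot, cams
def grab(n):
    c=cams.read_camera(n); c['K']=np.array([[c['fx'],0,c['cx']],[0,c['fy'],c['cy']],[0,0,1.]]); c['D']=np.array(c['D'],float); c['T']=np.linalg.inv(c['world_to_cam']); return c
def rays(c,px):
    u=cv2.undistortPoints(np.array(px,float).reshape(-1,1,2),c['K'],c['D']).reshape(-1,2)
    d=np.c_[u[:,0],-u[:,1],-np.ones(len(u))]
    return c['T'][:3,3], d@c['T'][:3,:3].T
def onz(c,px,z):
    o,d=rays(c,px); return o+d*((z-o[2])/d[:,2])[:,None]
def deep(c,px):
    o,d=rays(c,px); z=np.array([c['depth'][int(round(v)),int(round(u))] for u,v in px]); return o+d*z[:,None]
def cloud(c):
    h,w=c['depth'].shape; g=np.mgrid[0:h,0:w]; px=np.c_[g[1].ravel(),g[0].ravel()]
    o,d=rays(c,px); z=c['depth'].ravel()
    return (o+d*z[:,None]).reshape(h,w,3)
def proj(c,P):
    q=np.c_[P,np.ones(len(P))]@c['world_to_cam'].T; q=q[:,:3]*[1,-1,-1]
    return cv2.projectPoints(q,np.zeros(3),np.zeros(3),c['K'],c['D'])[0].reshape(-1,2)
E
python3 - <<'E'
from h import *
import pickle
C={}
for n in("scene","side","wrist"):
    c=grab(n);C[n]=c;cv2.imwrite(f"pics/{n}0.png",c['image']);print(n,c['T'][:3,3],-c['T'][:3,2],(c['depth']>0).mean())
pickle.dump(C,open('c0.pkl','wb'));print(robot.observe(),robot.nose_length)
E
```

```text
scene [-0.05568589  0.72420728  0.66984424] [ 0.66212587 -0.45407857 -0.596156  ] 0.9758626302083333
side [0.55707127 1.15320831 0.64660112] [-0.06971052 -0.86377339 -0.49903504] 0.9935123697916667
wrist [ 0.22703725 -0.47871753  0.38546328] [-0.24753371 -0.07683091 -0.96582818] 0.9958203125
{'time': 0.15, 'qpos': array([-1.40698683e+00,  3.42603684e-01,  1.52479778e+00,  2.45276327e-05,
        1.27539924e+00, -1.46032954e-01]), 'qvel': array([-0.00244571, -0.0017061 , -0.00291126, -0.00126375,  0.00021919,
       -0.00126776]), 'joint_efforts': array([ 1.05371611e-03, -4.31469727e+01, -2.44354159e+01,  7.16301799e-02,
        5.37203299e-02, -7.87753129e-05]), 'tool_pos': array([ 0.16003443, -0.49966328,  0.20128328]), 'tool_rot': array([-3.14040088e+00, -1.98995604e-04,  3.09835180e-01]), 'contact_force': array([-0.20168193,  0.44504335, -0.34277961]), 'torque': array([-0.00022935,  0.01236725,  0.03293387]), 'grip_force': 0.0, 'opening': 0.09213088485375542} 0.008
```

View pics/scene0.png

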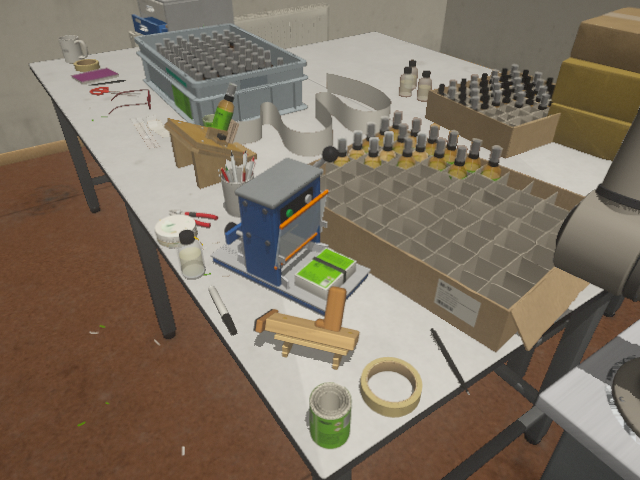

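View pics/side0.png

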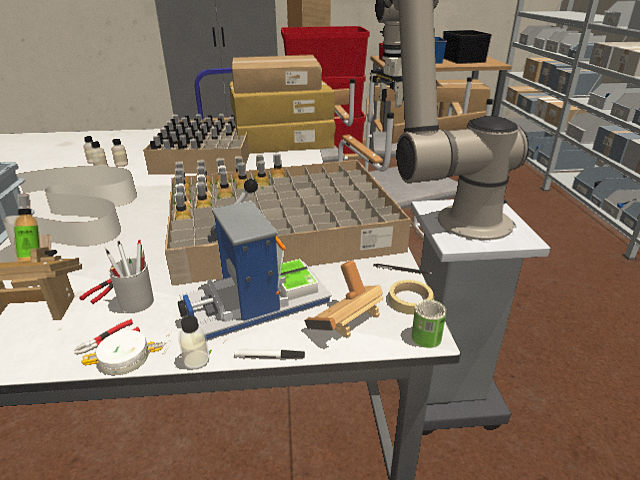

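The scene view shows the cutter at (285,225), the stack at (325,270), the stick in its rest at (310,330), the tape at (390,387) and the knob at (330,155). The side view shows the same layout, with the handle at (352,278) and the knob at (250,186).

```bash
python3 - <<'E'
from h import *
import pickle
C=pickle.load(open('c0.pkl','rb'))
for n in("scene","side"):
    c=C[n];P=cloud(c);im=c['image'];hsv=cv2.cvtColor(im,cv2.COLOR_BGR2HSV);H,S,V=[hsv[...,i].astype(int) for i in range(3)]
    rg=np.zeros(H.shape,bool)
    if n=="scene": rg[150:370,205:375]=1
    else: rg[180:350,170:390]=1
    def rect(m,name):
        q=P[m&rg]
        if len(q)<10: print(n,name,len(q));return
        r=cv2.minAreaRect(q[:,:2].astype(np.float32)); print(n,name,len(q),np.round(cv2.boxPoints(r),4).tolist(),np.round(r[1],3),round(r[2],2),'z',np.round(np.percentile(q[:,2],[5,50,95]),3))
    z=P[...,2]
    dep=c['depth']>0
    k=np.ones((3,3),np.uint8)
    er=lambda m:cv2.morphologyEx(m.astype(np.uint8),cv2.MORPH_OPEN,k)>0
    rect(er((z>.208)&(z<.226)&dep&(P[...,0]>.3)&(S<120)),'top')
    rect(er((H>33)&(H<60)&(S>120)&(z>.03)&(z<.065)),'green')
    rect(er((z>.045)&(z<.058)&(P[...,0]>.3)&(((H>33)&(H<60)&(S>120))|(S<50))),'stacktop')
    rect(er((z>.018)&(z<.029)),'bed')
    w=er((H>8)&(H<25)&(S>80)&(z>.01)&(z<.2)&rg)
    rect(w,'wood'); 
    kb=er((V<60)&(z>.2)&(z<.27)); rect(kb,'knob'); 
    q=P[kb&rg]; print(q.mean(0) if len(q) else 0)
    cv2.imwrite(f"pics/{n}crop.png",cv2.resize(im[140:380,200:400] if n=="scene" else im[170:350,160:400],None,fx=2.5 if n=='scene' else 3,fy=2.5 if n=='scene' else 3,interpolation=cv2.INTER_CUBIC))
E
```

```text
scene top 2296 [[0.5684999823570251, 0.3896999955177307], [0.630299985408783, 0.22939999401569366], [0.7159000039100647, 0.2624000012874603], [0.6541000008583069, 0.4226999878883362]] [0.092 0.172] 21.09 z [0.211 0.216 0.217]
scene green 906 [[0.49559998512268066, 0.3296000063419342], [0.5295000076293945, 0.23469999432563782], [0.5949000120162964, 0.2581000030040741], [0.5608999729156494, 0.3529999852180481]] [0.069 0.101] 19.7 z [0.049 0.051 0.053]
scene stacktop 1303 [[0.43070000410079956, 0.12129999697208405], [0.8034999966621399, 0.01489999983459711], [0.9027000069618225, 0.36250001192092896], [0.5299000144004822, 0.46889999508857727]] [0.361 0.388] 74.08 z [0.048 0.051 0.054]
scene bed 2706 [[0.2865000069141388, 0.28189998865127563], [1.035599946975708, -0.010499999858438969], [1.1531000137329102, 0.2904999852180481], [0.40400001406669617, 0.5828999876976013]] [0.323 0.804] 68.68 z [0.02  0.023 0.027]
scene wood 6768 [[0.31189998984336853, 0.35749998688697815], [0.9164000153541565, -0.13169999420642853], [1.1938999891281128, 0.21119999885559082], [0.5893999934196472, 0.700500011
[... 1019 characters left out ...]
.25690001249313354, 0.4268999993801117], [0.30140000581741333, 0.1518000066280365], [0.8357999920845032, 0.23829999566078186], [0.7912999987602234, 0.5134000182151794]] [0.541 0.279] 9.19 z [0.02  0.024 0.027]
side wood 6605 [[0.24369999766349792, -0.12150000035762787], [0.8942000269889832, -0.2282000035047531], [0.9975000023841858, 0.4018000066280365], [0.34700000286102295, 0.508400022983551]] [0.638 0.659] 80.68 z [0.018 0.062 0.103]
side knob 128 [[0.6150000095367432, 0.23090000450611115], [0.6399999856948853, 0.2232999950647354], [0.6456000208854675, 0.24150000512599945], [0.6205999851226807, 0.249099999666214]] [0.019 0.026] 73.07 z [0.237 0.248 0.257]
[0.62901131 0.23899743 0.24766607]
```

View pics/scenecrop.png

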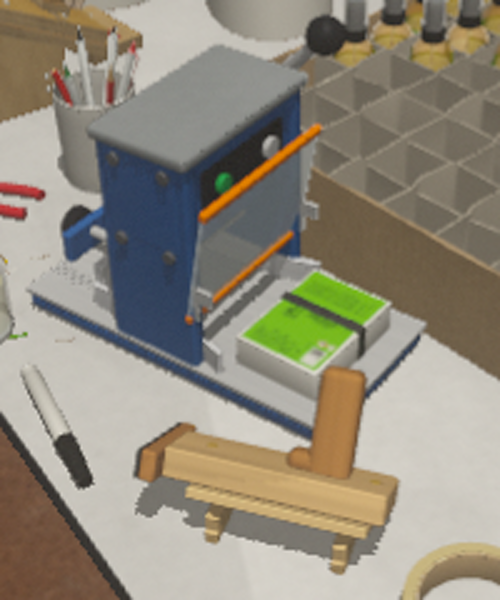

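View pics/sidecrop.png

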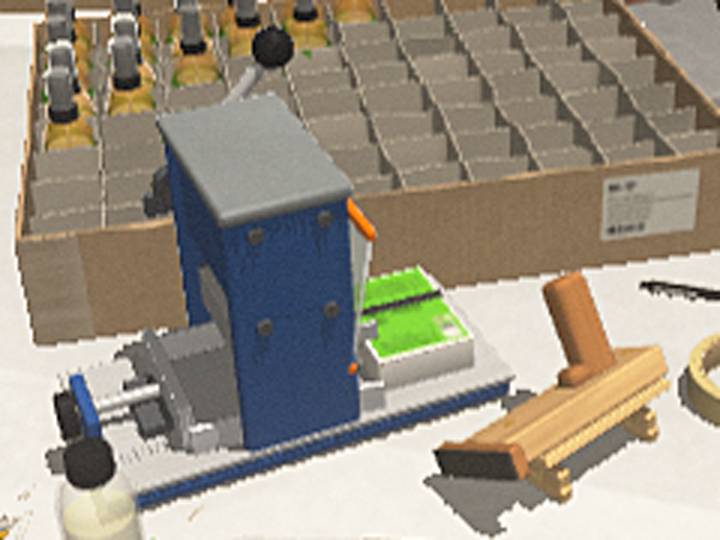

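The crops show the guard at (260,240), the loose stack in front of it at (315,320), the sole running from (165,465) to (390,490), and the handle at (340,420) leaning towards the machine. The next step is to measure the stick axes and the stack corners.

```bash
python3 - <<'E'
from h import *
import pickle
C=pickle.load(open('c0.pkl','rb'))
c=C['scene']
px=[(200+u/2.5,140+v/2.5) for u,v in [(238,348),(318,270),(390,304),(323,372)]]
print('stack',onz(c,px,.052).round(4).tolist())
A=[]
for n in("scene","side"):
    c=C[n];P=cloud(c);hsv=cv2.cvtColor(c['image'],cv2.COLOR_BGR2HSV);H,S,V=[hsv[...,i].astype(int) for i in range(3)]
    rg=np.zeros(H.shape,bool)
    if n=="scene": rg[280:370,250:362]=1
    else: rg[255:340,300:386]=1
    m=rg&(S>60)&(H>4)&(H<28)&(P[...,2]>.012)&(P[...,2]<.16)&(P[...,0]>.25)&(P[...,0]<.65)&(P[...,1]>.3)
    q=P[m];s=S[m];h=H[m];print(n,len(q),'S pct',np.percentile(s,[5,25,50,75,95]),'H',np.percentile(h,[5,25,50,75,95]))
    A.append(np.c_[q,s,h])
    # sole top plane by RANSAC
    best=None;r=np.random.default_rng(0)
    for i in range(800):
        a=q[r.choice(len(q),3,False)];nn=np.cross(a[1]-a[0],a[2]-a[0]);L=np.linalg.norm(nn)
        if L<1e-5: continue
        nn/=L; nn*=np.sign(nn[2]) or 1
        if abs(nn[2]-.866)>.06: continue
        k=abs((q-a[0])@nn)<.0015
        if best is None or k.sum()>best.sum(): best=k
    f=q[best];ce=f.mean(0);U,s_,Vt=np.linalg.svd(f-ce,full_matrices=False);nn=Vt[2]*np.sign(Vt[2][2])
    ax=np.array([-nn[1],nn[0],0]);ax/=np.linalg.norm(ax)  # horizontal dir in the plane
    ay=np.cross(nn,ax);print('plane n',len(f),nn.round(3),'tilt',np.degrees(np.arccos(nn[2])).round(1),'level dir',np.degrees(np.arctan2(ax[1],ax[0])).round(1))
    x2=(f-ce)@np.c_[ax,ay]; R=cv2.minAreaRect(x2.astype(np.float32)); print('rect in plane',np.round(R[0],4),np.round(R[1],4),R[2],'extent',np.percentile(x2,[1,99],axis=0).round(4).tolist(),'ce',ce.round(4))
    hh=q[((q-ce)@nn>.02)&((q-ce)@nn<.08)];t=(hh-ce)
    L=np.c_[t@ax,t@ay,t@nn];print('handle',len(hh),np.percentile(L,[2,50,98],axis=0).round(4).tolist())
    t=q-ce;print('all ax extent',np.percentile(t@ax,[.5,1,99,99.5]).round(4), 'max n',np.percentile(t@nn,99.5))
    np.save(n+'q.npy',np.c_[q,s])
E
```

```text
stack [[0.5475, 0.3629, 0.052], [0.5916, 0.2569, 0.052], [0.5232, 0.2356, 0.052], [0.4889, 0.3255, 0.052]]
scene 3378 S pct [ 98. 109. 112. 141. 153.] H [15. 16. 18. 19. 20.]
plane n 825 [ 0.3   -0.377  0.876] tilt 28.8 level dir 38.6
rect in plane [-0.0052 -0.0021] [0.0812 0.1665] 89.27647399902344 extent [[-0.087, -0.0366], [0.0771, 0.0327]] ce [0.4399 0.4109 0.0521]
handle 582 [[-0.0591, -0.0122, 0.0211], [-0.046, 0.0017, 0.0477], [-0.0311, 0.0051, 0.0717]]
all ax extent [-0.0888 -0.0885  0.075   0.0765] max n 0.07157642015498623
side 1955 S pct [100. 118. 123. 143. 160.] H [13. 14. 16. 18. 20.]
plane n 466 [ 0.309 -0.387  0.868] tilt 29.7 level dir 38.6
rect in plane [-0.0159 -0.0021] [0.0838 0.1639] 88.94923400878906 extent [[-0.0975, -0.0363], [0.0639, 0.0321]] ce [0.4523 0.4173 0.0529]
handle 377 [[-0.0692, -0.0114, 0.0211], [-0.0499, 0.0034, 0.0474], [-0.0412, 0.007, 0.0718]]
all ax extent [-0.0979 -0.0966  0.0654  0.0676] max n 0.07156207663828557
```

```bash
cat >> h.py <<'E'
from scipy.linalg import fractional_matrix_power as fmp
from scipy.spatial.transform import Rotation as Ro
def H(p,R):
    T=np.eye(4);T[:3,:3]=R;T[:3,3]=p;return T
def state():
    s=robot.observe(); return H(s['tool_pos'],Ro.from_euler('xyz',s['tool_rot']).as_matrix()),s
def down(yaw,tilt=0):  # tool x along yaw, handle leaning to the right by tilt
    return (Ro.from_euler('z',yaw)*Ro.from_euler('x',tilt)*Ro.from_euler('x',np.pi)).as_matrix()
def row(A,B,n):  # one row to be repeated n times
    M=np.real(fmp(np.linalg.inv(A)@B,1/n)); d=M[:3,3]*100; w=Ro.from_matrix(M[:3,:3]).as_rotvec()
    print(n,'x',np.r_[d,w].round(3).tolist())
CO=np.array([.611,.3124,0]);CY=np.radians(21.3);CR=Ro.from_euler('z',CY).as_matrix()
def w2m(p): return (np.array(p)-CO)@CR
def m2w(p): return CO+CR@np.array(p)
RY=np.radians(38.6)
E
python3 - <<'E'
from h import *
A,s=state()
R0=A[:3,:3]
V1=H([.40,-.10,.26],R0);row(A,V1,16)
RG=down(RY,np.radians(30));print(RG.round(3).tolist())
G=np.array([.423,.3635,.089]);pre=H(G+RG[:,2]*(.011-.09),RG);print(pre[:3,3])
row(V1,pre,16)
B=V1.copy();M=fmp(np.linalg.inv(V1)@pre,1/16).real
for i in range(16):
    B=B@M
    if i%4==3: print(B[:3,3].round(3))
E
```

```text
16 x [2.19, -1.922, -0.364, 0.0, -0.0, 0.0]
[[0.782, 0.54, -0.312], [0.624, -0.677, 0.391], [0.0, -0.5, -0.866]]
[0.44764324 0.33262994 0.15741601]
16 x [1.541, -2.077, 1.165, 0.032, -0.006, -0.022]
[0.429 0.001 0.217]
[0.446 0.108 0.185]
[0.452 0.22  0.165]
[0.448 0.333 0.157]
```

Emit:
carry_out(deltas=[[2.19,-1.92,-0.36,0,0,0,0.6],[2.19,-1.92,-0.36,0,0,0,0.6],[2.19,-1.92,-0.36,0,0,0,0.6],[2.19,-1.92,-0.36,0,0,0,0.6],[2.19,-1.92,-0.36,0,0,0,0.6],[2.19,-1.92,-0.36,0,0,0,0.6],[2.19,-1.92,-0.36,0,0,0,0.6],[2.19,-1.92,-0.36,0,0,0,0.6]])

```text
time: 0.82
tool_pos: [0.2805, -0.2989, 0.2307]
tool_rot: [-3.141, 0.0, 0.309]
contact_force: [0.7, 0.5, -1.5]
opening: 0.0554
grip_force: 0.0
```

Emit:
carry_out(deltas=[[2.19,-1.92,-0.36,0,0,0,0.6],[2.19,-1.92,-0.36,0,0,0,0.6],[2.19,-1.92,-0.36,0,0,0,0.6],[2.19,-1.92,-0.36,0,0,0,0.6],[2.19,-1.92,-0.36,0,0,0,0.6],[2.19,-1.92,-0.36,0,0,0,0.6],[2.19,-1.92,-0.36,0,0,0,0.6],[2.19,-1.92,-0.36,0,0,0,0.6]])

```text
time: 1.48
tool_pos: [0.4005, -0.0991, 0.2595]
tool_rot: [3.142, 0.0, 0.31]
contact_force: [0.4, 0.1, 0.2]
opening: 0.0551
grip_force: 0.0
```

Emit:
carry_out(deltas=[[1.54,-2.08,1.16,0.032,-0.006,-0.022,0.6],[1.54,-2.08,1.16,0.032,-0.006,-0.022,0.6],[1.54,-2.08,1.16,0.032,-0.006,-0.022,0.6],[1.54,-2.08,1.16,0.032,-0.006,-0.022,0.6],[1.54,-2.08,1.16,0.032,-0.006,-0.022,0.6],[1.54,-2.08,1.16,0.032,-0.006,-0.022,0.6],[1.54,-2.08,1.16,0.032,-0.006,-0.022,0.6],[1.54,-2.08,1.16,0.032,-0.006,-0.022,0.6]])

```text
time: 2.15
tool_pos: [0.4465, 0.1088, 0.1836]
tool_rot: [-2.881, 0.026, 0.491]
contact_force: [-0.4, -0.3, 0.1]
opening: 0.0552
grip_force: 0.0
```

Emit:
carry_out(deltas=[[1.54,-2.08,1.16,0.032,-0.006,-0.022,0.6],[1.54,-2.08,1.16,0.032,-0.006,-0.022,0.6],[1.54,-2.08,1.16,0.032,-0.006,-0.022,0.6],[1.54,-2.08,1.16,0.032,-0.006,-0.022,0.6],[1.54,-2.08,1.16,0.032,-0.006,-0.022,0.6],[1.54,-2.08,1.16,0.032,-0.006,-0.022,0.6],[1.54,-2.08,1.16,0.032,-0.006,-0.022,0.6],[1.54,-2.08,1.16,0.032,-0.006,-0.022,0.6]])

```text
time: 2.82
tool_pos: [0.448, 0.3331, 0.1557]
tool_rot: [-2.622, 0.003, 0.672]
contact_force: [0.8, -0.1, -0.3]
opening: 0.0553
grip_force: 0.0
```

```bash
python3 - <<'E'
from h import *
A,s=state();print(A[:3,3].round(4),s['tool_rot'],s['qpos'].round(2),s['contact_force'])
c=grab('wrist');cv2.imwrite('pics/w1.png',c['image']);import pickle;pickle.dump(c,open('w1.pkl','wb'))
RG=down(RY,np.radians(30));G=np.array([.423,.3635,.089])
row(A,H(G+RG[:,2]*.011,RG),8)
print(proj(c,np.array([G,G+.028*-RG[:,2],m2w([0,0,.068])])))
E
```

```text
[0.448  0.3331 0.1557] [-2.62174298  0.00332008  0.6716159 ] [0.22 0.54 1.47 0.47 1.4  0.97] [ 0.82766911 -0.05273261 -0.29197868]
8 x [-0.005, -0.012, 1.105, 0.0, 0.0, -0.0]
[[323.69160816 239.55842541]
 [323.7309258  251.7643532 ]
 [637.25598172  34.26594309]]
```

View pics/w1.png

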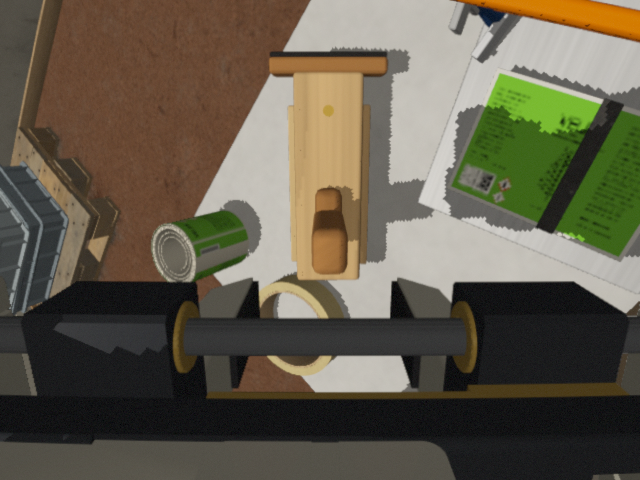

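The wrist view shows the stick aligned with the jaws: sole edges at columns 294 and 363, crosshead at row 63, rear end at row 278, handle top at (330,250). That puts it slightly right of my prediction, so I'll refine the grip point with this view.

```bash
python3 - <<'E'
from h import *
import pickle
c=pickle.load(open('w1.pkl','rb'))
RG=down(RY,np.radians(30));G=np.array([.423,.3635,.089]);F=np.c_[RG[:,0],-RG[:,1],-RG[:,2]]
L=np.array([[.125,0,-.044],[-.045,.025,-.044],[-.045,-.025,-.044],[.05,.025,-.044],[.05,-.025,-.044],[.118,.042,-.044],[.118,-.042,-.044]])
print(proj(c,G+L@F.T).round(1).tolist())
P=cloud(c);f=P[90:260,300:355].reshape(-1,3);t=(f-G)@F
top=t[abs(t[:,2]+.044)<.006];print('sole top',np.median(top[:,2]),len(top)); U=np.linalg.svd(top-top.mean(0),full_matrices=False)[2][2];print('plane normal in stick frame',U.round(3))
t=(P-G)@F
for k in (.020,.010): 
  m=abs(t[:,:,2]-k)<.008; m[:,:]&=(abs(t[...,0])<.04)&(abs(t[...,1])<.03); print(k,m.sum(),np.percentile(t[m],[1,99],axis=0).round(4).tolist())
E
```

```text
[[323.0, 50.0], [292.6, 279.5], [355.1, 279.3], [289.6, 159.0], [357.1, 158.8], [263.1, 61.0], [382.9, 60.7]]
sole top -0.04189211430829333 7101
plane normal in stick frame [ 0.  0. -1.]
0.02 536 [[-0.0143, -0.0142, 0.0125], [0.0143, 0.0073, 0.028]]
0.01 179 [[0.0088, -0.0137, 0.0025], [0.0144, 0.0074, 0.0179]]
```

Emit:
carry_out(deltas=[[0,0.03,1.08,0,0,0,0.6],[0,0.03,1.08,0,0,0,0.6],[0,0.03,1.08,0,0,0,0.6],[0,0.03,1.08,0,0,0,0.6],[0,0.03,1.08,0,0,0,0.6],[0,0.03,1.08,0,0,0,0.6],[0,0.03,1.08,0,0,0,0.6],[0,0.03,1.08,0,0,0,0.6]])

```text
time: 3.53
tool_pos: [0.4225, 0.3638, 0.079]
tool_rot: [-2.624, 0.003, 0.67]
contact_force: [-0.3, 0.3, 0.3]
opening: 0.0549
grip_force: 0.0
```

Emit:
carry_out(deltas=[[0,0,0,0,0,0,0],[0,0,0,0,0,0,0],[0,0,0,0,0,0,0],[0,0,0,0,0,0,0],[0,0,0,0,0,0,0],[0,0,0,0,0,0,0],[0,0,0,0,0,0,0],[0,0,0,0,0,0,0]], force=40)

```text
time: 4.2
tool_pos: [0.4232, 0.3634, 0.0803]
tool_rot: [-2.624, 0.002, 0.67]
contact_force: [0.3, -1.3, 1.3]
opening: 0.0218
grip_force: 40.0
```

```bash
python3 - <<'E'
from h import *
A,s=state();np.save('Agrip.npy',A);print(A[:3,3].round(4),s['tool_rot'].round(4),s['opening'],s['grip_force'],s['contact_force'])
# lift along handle & up, then upright at feed start
RF=down(CY,0)
up=A.copy();up[:3,3]+=-A[:3,2]*.03+np.array([0,0,.05]);row(A,up,8)
zt=.024+.003+.066-.011
st=H(m2w([-.260,.0,zt+.05]),RF);print(st[:3,3]);row(up,st,16)
M=fmp(np.linalg.inv(up)@st,1/16).real;B=up.copy()
for i in range(16):
    B=B@M
    if i%4==3: print(w2m(B[:3,3]).round(3))
E
```

```text
[0.4232 0.3634 0.0803] [-2.624e+00  1.900e-03  6.703e-01] 0.021758058536634133 39.98516499996185 [ 0.25671515 -1.32579349  1.30420693]
8 x [-0.001, -0.309, -0.918, 0.0, -0.0, 0.0]
[0.36876028 0.21795468 0.132     ]
16 x [-0.765, 0.553, 0.015, -0.032, 0.005, 0.018]
[-0.176  0.075  0.146]
[-0.203  0.048  0.139]
[-0.23   0.023  0.134]
[-0.26   0.     0.132]
```

Emit:
carry_out(deltas=[[0,-0.31,-0.92,0,0,0,0],[0,-0.31,-0.92,0,0,0,0],[0,-0.31,-0.92,0,0,0,0],[0,-0.31,-0.92,0,0,0,0],[0,-0.31,-0.92,0,0,0,0],[0,-0.31,-0.92,0,0,0,0],[0,-0.31,-0.92,0,0,0,0],[0,-0.31,-0.92,0,0,0,0]])

```text
time: 4.87
tool_pos: [0.4324, 0.3518, 0.1573]
tool_rot: [-2.624, 0.002, 0.671]
contact_force: [-0.0, -0.4, -2.6]
opening: 0.0216
grip_force: 40.0
```

Emit:
carry_out(deltas=[[-0.765,0.553,0.015,-0.032,0.005,0.018,0],[-0.765,0.553,0.015,-0.032,0.005,0.018,0],[-0.765,0.553,0.015,-0.032,0.005,0.018,0],[-0.765,0.553,0.015,-0.032,0.005,0.018,0],[-0.765,0.553,0.015,-0.032,0.005,0.018,0],[-0.765,0.553,0.015,-0.032,0.005,0.018,0],[-0.765,0.553,0.015,-0.032,0.005,0.018,0],[-0.765,0.553,0.015,-0.032,0.005,0.018,0]])

```text
time: 5.53
tool_pos: [0.4044, 0.2837, 0.139]
tool_rot: [-2.883, 0.02, 0.521]
contact_force: [-0.4, -0.2, -2.3]
opening: 0.0216
grip_force: 40.0
```

Emit:
carry_out(deltas=[[-0.765,0.553,0.015,-0.032,0.005,0.018,0],[-0.765,0.553,0.015,-0.032,0.005,0.018,0],[-0.765,0.553,0.015,-0.032,0.005,0.018,0],[-0.765,0.553,0.015,-0.032,0.005,0.018,0],[-0.765,0.553,0.015,-0.032,0.005,0.018,0],[-0.765,0.553,0.015,-0.032,0.005,0.018,0],[-0.765,0.553,0.015,-0.032,0.005,0.018,0],[-0.765,0.553,0.015,-0.032,0.005,0.018,0]])

```text
time: 6.2
tool_pos: [0.3684, 0.2177, 0.1323]
tool_rot: [-3.141, -0.001, 0.373]
contact_force: [0.1, -0.4, -2.7]
opening: 0.0209
grip_force: 40.0
```

```bash
python3 - <<'E'
from h import *
A,s=state();print(A[:3,3].round(4),w2m(A[:3,3]).round(4),s['tool_rot'].round(4),s['contact_force'])
import pickle
c=grab('wrist');pickle.dump(c,open('w2.pkl','wb'));cv2.imwrite('pics/w2.png',c['image'])
RF=down(CY,0);d=H(m2w([-.258,0,.084]),RF);row(A,d,8)
F=np.c_[RF[:,0],-RF[:,1],-RF[:,2]]
c2=grab('scene');P=cloud(c2);t=(P-A[:3,3])@F  # stick frame at TCP
hsv=cv2.cvtColor(c2['image'],cv2.COLOR_BGR2HSV)
for n,cc in(('scene',c2),('wrist',c)):
    P=cloud(cc);t=(P-A[:3,3])@F
    m=(t[...,0]>-.04)&(t[...,0]<.13)&(abs(t[...,1])<.06)&(t[...,2]<-.02)&(t[...,2]>-.08)&(cc['image'][...,2]>1.3*cc['image'][...,0])
    q=t[m];print(n,len(q),'sole top z rel TCP',np.percentile(q[:,2],[5,50,95]).round(4),'x',np.percentile(q[:,0],[.5,99.5]).round(4))
    q=q[abs(q[:,2]-np.median(q[:,2]))<.003];nn=np.linalg.svd(q-q.mean(0),full_matrices=False)[2][2];print('normal',nn.round(3))
E
```

```text
[0.3684 0.2177 0.1323] [-2.604e-01 -1.000e-04  1.323e-01] [-3.1406e+00 -9.0000e-04  3.7320e-01] [ 0.07689179 -0.37910983 -2.68786963]
8 x [0.03, -0.001, 0.604, -0.0, -0.0, 0.0]
scene 2609 sole top z rel TCP [-0.0555 -0.0386 -0.0288] x [-0.0394  0.1174]
normal [ 0.009 -0.001  1.   ]
wrist 26451 sole top z rel TCP [-0.0489 -0.0349 -0.031 ] x [-0.0126  0.1203]
normal [-0.006  0.008 -1.   ]
```

View pics/w2.png

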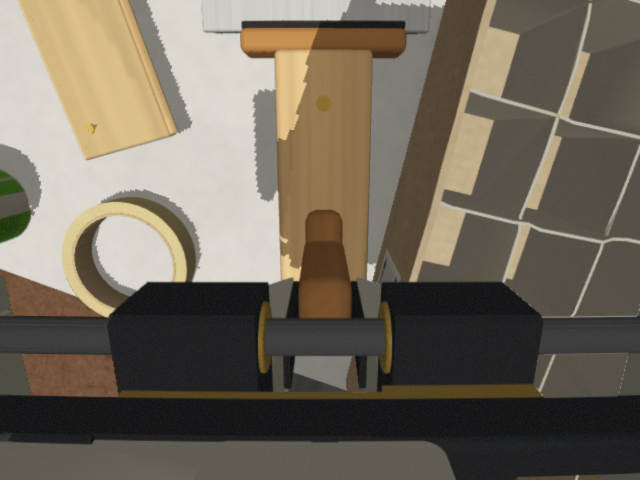

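The stick is held straight: crosshead at (325,40), bed end at row 25, carton well to the right. I'll get the stack pose from the depth in the earlier wrist view.

```bash
python3 - <<'E'
from h import *
import pickle
for f in('w1','scene'):
    c=pickle.load(open('w1.pkl','rb')) if f=='w1' else pickle.load(open('c0.pkl','rb'))['scene']
    P=cloud(c);M=(P-CO)@CR
    m=(M[...,2]>.046)&(M[...,2]<.058)&(M[...,0]>-.14)&(M[...,0]<-.005)&(abs(M[...,1])<.08)
    q=M[m];r=cv2.minAreaRect(q[:,:2].astype(np.float32));print(f,len(q),np.round(r[0],4),np.round(r[1],4),r[2]);print(cv2.boxPoints(r).round(4).tolist())
    e=(M[...,2]>.021)&(M[...,2]<.028)&(M[...,0]>-.15)&(M[...,0]<.2)&(abs(M[...,1])<.12);q=M[e];print('bed x',np.percentile(q[:,0],[.5,99.5]),'y',np.percentile(q[:,1],[.5,99.5]))
    # gauge
    g=(M[...,2]>.04)&(M[...,2]<.062)&(M[...,0]>.085)&(M[...,0]<.15)&(abs(M[...,1])<.06);q=M[g];print('gauge',len(q),np.percentile(q,[5,95],axis=0).round(3).tolist() if len(q) else '')
E
```

```text
w1 25218 [-0.0555  0.0154] [0.1227 0.0992] 89.1017074584961
[[-0.10599999874830246, -0.04520000144839287], [-0.006800000090152025, -0.04670000076293945], [-0.004900000058114529, 0.07590000331401825], [-0.10409999638795853, 0.07750000059604645]]
bed x [-0.12592516  0.02223086] y [-0.06333318  0.08077397]
gauge 0 
scene 1488 [-0.0722 -0.0003] [0.1597 0.1333] 89.77584838867188
[[-0.13910000026226044, -0.07989999651908875], [-0.005799999926239252, -0.0803999975323677], [-0.005200000014156103, 0.07930000126361847], [-0.13850000500679016, 0.07980000227689743]]
bed x [-0.14228459  0.1742389 ] y [-0.10778477  0.08497694]
gauge 64 [[0.105, 0.018, 0.042], [0.139, 0.059, 0.059]]
```

Emit:
carry_out(deltas=[[0,0,0.6,0,0,0,0],[0,0,0.6,0,0,0,0],[0,0,0.6,0,0,0,0],[0,0,0.6,0,0,0,0],[0,0,0.6,0,0,0,0],[0,0,0.6,0,0,0,0],[0,0,0.6,0,0,0,0],[0,0,0.6,0,0,0,0]])

```text
time: 6.97
tool_pos: [0.3687, 0.2181, 0.083]
tool_rot: [-3.14, -0.0, 0.375]
contact_force: [0.0, 0.7, -2.1]
opening: 0.0216
grip_force: 40.0
```

```bash
python3 - <<'E'
from h import *
import pickle
W=pickle.load(open('w1.pkl','rb'));S=pickle.load(open('c0.pkl','rb'))
for f,c in(('w1',W),('scene',S['scene']),('side',S['side'])):
    M=(cloud(c)-CO)@CR
    m=((M[...,2]>.044)&(M[...,2]<.060)&(M[...,0]>-.125)&(M[...,0]<-.027)&(abs(M[...,1])<.085)).astype(np.uint8)
    m=cv2.morphologyEx(m,cv2.MORPH_OPEN,np.ones((5,5) if f=='w1' else (3,3)));n,l,st,_=cv2.connectedComponentsWithStats(m);k=1+st[1:,4].argmax();q=M[l==k]
    print(f,len(q),'z',np.median(q[:,2]))
    for y in(-.03,-.01,.01,.03,.05):
        s=q[abs(q[:,1]-y)<.006]
        if len(s)>5: print('  y',y,'rear x',np.percentile(s[:,0],[1,99]).round(4))
    for x in(-.09,-.07,-.05,-.035):
        s=q[abs(q[:,0]-x)<.006]
        if len(s)>5: print('  x',x,'y ext',np.percentile(s[:,1],[1,99]).round(4))
    e=(M[...,2]>.0215)&(M[...,2]<.0275)&(abs(M[...,1])<.1)
    for x in(-.11,-.07,-.03,.02,.06,.1,.14):
        s=M[e&(abs(M[...,0]-x)<.008)]
        if len(s)>8: print('  bed x',x,np.percentile(s[:,1],[2,98]).round(4),len(s))
E
```

```text
w1 24751 z 0.053689005251124355
  y -0.03 rear x [-0.1045 -0.0486]
  y -0.01 rear x [-0.1038 -0.0299]
  y 0.01 rear x [-0.103  -0.0298]
  y 0.03 rear x [-0.1025 -0.0292]
  y 0.05 rear x [-0.1019 -0.0286]
  x -0.09 y ext [-0.0441  0.0586]
  x -0.07 y ext [-0.0366  0.058 ]
  x -0.05 y ext [-0.0269  0.0574]
  x -0.035 y ext [-0.0198  0.0569]
  bed x -0.11 [-0.0605  0.0785] 3247
  bed x -0.07 [0.0644 0.0807] 611
  bed x -0.03 [-0.0171  0.0797] 1900
  bed x 0.02 [0.0033 0.0248] 245
scene 1453 z 0.05091845883651247
  y -0.03 rear x [-0.1076 -0.0329]
  y -0.01 rear x [-0.1067 -0.0328]
  y 0.01 rear x [-0.1067 -0.0321]
  y 0.03 rear x [-0.1058 -0.0314]
  y 0.05 rear x [-0.1048 -0.0343]
  x -0.09 y ext [-0.0398  0.0629]
  x -0.07 y ext [-0.0432  0.0616]
  x -0.05 y ext [-0.0431  0.0608]
  x -0.035 y ext [-0.0417  0.0608]
  bed x -0.11 [-0.0818  0.0827] 222
  bed x -0.07 [-0.0914  0.0824] 89
  bed x -0.03 [-0.0992  0.0822] 85
  bed x 0.02 [-0.0487  0.0821] 201
  bed x 0.06 [0.079  0.0827] 12
  bed x 0.1 [0.0656 0.0826] 44
  bed x 0.14 [0.0346 0.0816] 90
side 828 z 0.0526326274583821
  y -0.03 rear x [-0.1048 -0.054 ]
  y -0.01 rear x [-0.1046 -0.0447]
  y 0.01 rear x [-0.1032 -0.0444]
  y 0.03 rear x [-0.1028 -0.0283]
  y 0.05 rear x [-0.1014 -0.0279]
  x -0.09 y ext [-0.041   0.0617]
  x -0.07 y ext [-0.043   0.0609]
  x -0.05 y ext [-0.026   0.0607]
  x -0.035 y ext [0.0024 0.0607]
  bed x -0.11 [-0.0849  0.0834] 78
  bed x -0.07 [0.0573 0.0828] 59
  bed x -0.03 [0.0214 0.0825] 69
  bed x 0.02 [0.0786 0.0824] 19
  bed x 0.06 [-0.0495  0.0827] 96
  bed x 0.1 [-0.0493  0.0814] 130
  bed x 0.14 [-0.0663  0.0818] 261
```

Emit:
carry_out(deltas=[[0.35,-0.11,0,0,0,0,0],[0.35,-0.11,0,0,0,0,0],[0.35,-0.11,0,0,0,0,0],[0.35,-0.11,0,0,0,0,0],[0.35,-0.11,0,0,0,0,0],[0.35,-0.11,0,0,0,0,0],[0.35,-0.11,0,0,0,0,0],[0.35,-0.11,0,0,0,0,0]])

```text
time: 7.63
tool_pos: [0.392, 0.2369, 0.0839]
tool_rot: [-3.14, -0.001, 0.375]
contact_force: [0.2, 0.3, -2.7]
opening: 0.0213
grip_force: 40.0
```

Emit:
carry_out(deltas=[[0.5,0,0,0,0,0,0],[0.5,0.1,0,0,0,0,0],[0.6,0.13,0,0,0,0,0],[0.6,0.13,0,0,0,0,0],[0.6,0.13,0,0,0,0,0],[0.6,0.13,0,0,0,0,0],[0.6,0.13,0,0,0,0,0],[0.6,0.13,0,0,0,0,0]])

```text
time: 8.3
tool_pos: [0.4353, 0.2448, 0.0833]
tool_rot: [-3.139, 0.006, 0.375]
contact_force: [-16.8, -0.8, 7.3]
opening: 0.0215
grip_force: 40.3
```

```bash
python3 - <<'E'
from h import *
A,s=state();print(w2m(A[:3,3]).round(4),s['tool_rot'].round(4),s['contact_force']@CR)
for f in('scene','side'):
    c=grab(f)
    M=(cloud(c)-CO)@CR
    m=((M[...,2]>.044)&(M[...,2]<.060)&(M[...,0]>-.125)&(M[...,0]<-.01)&(abs(M[...,1])<.085)).astype(np.uint8)
    hsv=cv2.cvtColor(c['image'],cv2.COLOR_BGR2HSV);m&=((hsv[...,0]>30)|(hsv[...,1]<40)).astype(np.uint8)
    m=cv2.morphologyEx(m,cv2.MORPH_OPEN,np.ones((3,3)));n,l,st,_=cv2.connectedComponentsWithStats(m);k=1+st[1:,4].argmax();q=M[l==k]
    print(f,len(q),'z',np.median(q[:,2]))
    for y in(-.04,-.02,0,.02,.04):
        t=q[abs(q[:,1]-y)<.006]
        if len(t)>5: print('  y',y,'rear x',np.percentile(t[:,0],[1,99]).round(4))
    for x in(-.05,-.04,-.03,-.02):
        t=q[abs(q[:,0]-x)<.006]
        if len(t)>5: print('  x',x,'y ext',np.percentile(t[:,1],[1,99]).round(4))
    cv2.imwrite(f'pics/{f}2.png',cv2.resize(c['image'][140:380,200:400] if f=="scene" else c['image'][170:350,160:400],None,fx=2.5,fy=2.5))
E
```

```text
[-0.1883  0.0009  0.0833] [-3.1387  0.006   0.3755] [-15.91788133   5.3239293    7.33634193]
scene 1052 z 0.05090288473078253
  y -0.04 rear x [-0.0664 -0.0114]
  y -0.02 rear x [-0.0656 -0.0108]
  y 0 rear x [-0.0671 -0.0108]
  y 0.02 rear x [-0.0672 -0.0109]
  y 0.04 rear x [-0.0672 -0.0107]
  x -0.05 y ext [-0.0481  0.057 ]
  x -0.04 y ext [-0.0473  0.057 ]
  x -0.03 y ext [-0.0456  0.0583]
  x -0.02 y ext [-0.0465  0.0581]
side 336 z 0.05239034243027313
  y -0.02 rear x [-0.0628 -0.0468]
  y 0 rear x [-0.0627 -0.0403]
  y 0.02 rear x [-0.0627 -0.0438]
  y 0.04 rear x [-0.0629 -0.0221]
  x -0.05 y ext [-0.0258  0.0577]
  x -0.04 y ext [-0.0084  0.0578]
  x -0.03 y ext [0.0321 0.0587]
  x -0.02 y ext [0.0341 0.0592]
```

View pics/scene2.png

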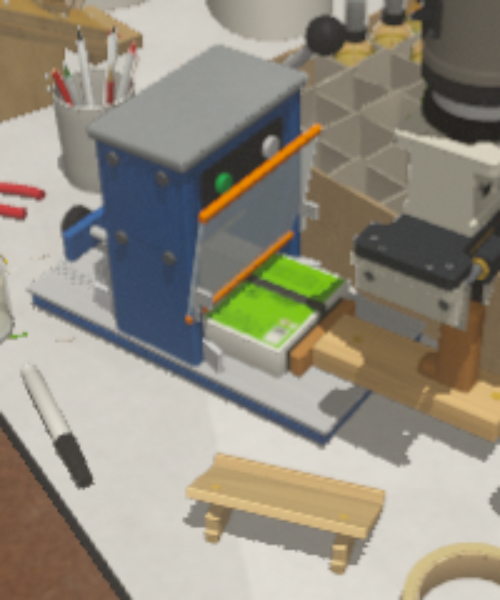

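The stack is now square against the nose but about 5 mm left of the middle, with its left front corner on the left guide near (205,340). I'll ease off and drag it right with the rubber face.

Emit:
carry_out(deltas=[[-0.1,0.02,0,0,0,0,0],[0,0.09,0,0,0,0,0],[0,0.09,0,0,0,0,0],[0,0.09,0,0,0,0,0],[0,0.09,0,0,0,0,0],[0,0.09,0,0,0,0,0],[0,0.09,0,0,0,0,0],[0,0,0,0,0,0,0]])

```text
time: 9.07
tool_pos: [0.439, 0.2395, 0.0838]
tool_rot: [-3.14, -0.001, 0.375]
contact_force: [-0.1, -0.0, -2.6]
opening: 0.0215
grip_force: 40.0
```

```bash
cat > look.py <<'E'
from h import *
A,s=state();print(w2m(A[:3,3]).round(4),s['tool_rot'].round(4),(s['contact_force']@CR).round(1))
c=grab('scene');M=(cloud(c)-CO)@CR
m=((M[...,2]>.044)&(M[...,2]<.060)&(M[...,0]>-.125)&(M[...,0]<-.01)&(abs(M[...,1])<.085)).astype(np.uint8)
hsv=cv2.cvtColor(c['image'],cv2.COLOR_BGR2HSV);m&=((hsv[...,0]>30)|(hsv[...,1]<40)).astype(np.uint8)
m=cv2.morphologyEx(m,cv2.MORPH_OPEN,np.ones((3,3)));n,l,st,_=cv2.connectedComponentsWithStats(m);q=M[l==1+st[1:,4].argmax()]
for y in(-.04,-.02,0,.02,.04):
    t=q[abs(q[:,1]-y)<.006]
    if len(t)>5: print('  y',y,'rear x',np.percentile(t[:,0],1).round(4))
for x in(-.05,-.04,-.03,-.02):
    t=q[abs(q[:,0]-x)<.006]
    if len(t)>5: print('  x',x,'y ext',np.percentile(t[:,1],[1,99]).round(4))
E
python3 look.py
```

```text
[-0.1867 -0.0054  0.0838] [-3.1397e+00 -1.0000e-03  3.7470e-01] [-0.1  0.  -2.6]
  y -0.04 rear x -0.0647
  y -0.02 rear x -0.0648
  y 0 rear x -0.0651
  y 0.02 rear x -0.0651
  y 0.04 rear x -0.0647
  x -0.05 y ext [-0.0449  0.0579]
  x -0.04 y ext [-0.0449  0.0585]
  x -0.03 y ext [-0.0449  0.0577]
  x -0.02 y ext [-0.0449  0.0589]
```

Emit:
carry_out(deltas=[[0.2,0.06,0,0,0,0,0],[0.2,0.06,0,0,0,0,0],[0.2,0.06,0,0,0,0,0],[0.2,0.06,0,0,0,0,0],[0.2,0.06,0,0,0,0,0],[0.2,0.06,0,0,0,0,0],[0.2,0,0,0,0,0,0],[0.2,0,0,0,0,0,0]])

```text
time: 9.78
tool_pos: [0.455, 0.2423, 0.0837]
tool_rot: [-3.14, -0.0, 0.375]
contact_force: [-3.5, -0.9, -1.5]
opening: 0.0216
grip_force: 40.1
```

```bash
python3 look.py
```

```text
[-0.1708 -0.0087  0.0837] [-3.1396e+00 -3.0000e-04  3.7500e-01] [-3.6  0.4 -1.5]
  y -0.04 rear x -0.0502
  y -0.02 rear x -0.0496
  y 0 rear x -0.0507
  y 0.02 rear x -0.0506
  y 0.04 rear x -0.0501
  x -0.05 y ext [-0.0461  0.0579]
  x -0.04 y ext [-0.046   0.0582]
  x -0.03 y ext [-0.0457  0.0584]
  x -0.02 y ext [-0.0446  0.0584]
```

Emit:
carry_out(deltas=[[-0.3,0,0,0,0,0,0],[0,-0.25,0,0,0,0,0],[0,-0.25,0,0,0,0,0],[0,-0.25,0,0,0,0,0],[0,-0.25,0,0,0,0,0],[0,-0.25,0,0,0,0,0],[0,-0.17,0,0,0,0,0],[0.2,0,0,0,0,0,0]])

```text
time: 10.5
tool_pos: [0.4484, 0.2554, 0.0838]
tool_rot: [-3.14, -0.0, 0.376]
contact_force: [-0.8, 0.2, -2.8]
opening: 0.0213
grip_force: 40.0
```

Emit:
carry_out(deltas=[[0.5,0,0,0,0,0,0],[0.5,0,0,0,0,0,0],[0.5,0,0,0,0,0,0],[0.5,0,0,0,0,0,0],[0.5,0,0,0,0,0,0],[0.5,0,0,0,0,0,0],[0.5,0,0,0,0,0,0],[0.5,0,0,0,0,0,0]])

```text
time: 11.17
tool_pos: [0.4864, 0.2699, 0.0837]
tool_rot: [-3.139, -0.0, 0.375]
contact_force: [-4.3, -0.9, -1.0]
opening: 0.0215
grip_force: 40.0
```

```bash
python3 look.py
```

```text
[-0.1316  0.0057  0.0837] [-3.1395e+00 -2.0000e-04  3.7500e-01] [-4.3  0.8 -1. ]Traceback (most recent call last):
  File "look.py", line 6, in <module>
    m=cv2.morphologyEx(m,cv2.MORPH_OPEN,np.ones((3,3)));n,l,st,_=cv2.connectedComponentsWithStats(m);q=M[l==1+st[1:,4].argmax()]
                                                                                                              ~~~~~~~~~~~~~~~^^
ValueError: attempt to get argmax of an empty sequence
```

Emit:
carry_out(deltas=[[0.4,0,0,0,0,0,0],[0.4,0,0,0,0,0,0],[0.4,0,0,0,0,0,0],[0.4,0,0,0,0,0,0],[0.4,0,0,0,0,0,0],[0.4,0,0,0,0,0,0],[0.4,0,0,0,0,0,0],[0.4,0,0,0,0,0,0]])

```text
time: 11.88
tool_pos: [0.5163, 0.2815, 0.0838]
tool_rot: [-3.14, -0.001, 0.375]
contact_force: [-1.6, -1.9, -1.3]
opening: 0.0216
grip_force: 40.0
```

Emit:
carry_out(deltas=[[0.1,0,0,0,0,0,0],[0.1,0,0,0,0,0,0],[0.1,0,0,0,0,0,0],[0.1,0,0,0,0,0,0],[0,0,0,0,0,0,0],[0,0,0,0,0,0,0],[0,0,0,0,0,0,0],[0,0,0,0,0,0,0]])

```text
time: 12.55
tool_pos: [0.5197, 0.2829, 0.0839]
tool_rot: [-3.14, -0.001, 0.375]
contact_force: [-0.2, -1.1, -2.9]
opening: 0.0213
grip_force: 40.0
```

```bash
python3 - <<'E'
from h import *
A,s=state();print(w2m(A[:3,3]).round(4),(s['contact_force']@CR).round(1))
c=grab('side');M=(cloud(c)-CO)@CR
for y in(.0,.02,.04,.055):
    g=(M[...,2]>.048)&(M[...,2]<.062)&(M[...,0]>.08)&(M[...,0]<.16)&(abs(M[...,1]-y)<.006);q=M[g];print('gauge',y,len(q),np.percentile(q,[3,97],axis=0).round(3).tolist() if len(q)>3 else '')
cv2.imwrite('pics/side3.png',cv2.resize(c['image'][200:340,170:370],None,fx=4,fy=4,interpolation=cv2.INTER_CUBIC))
E
```

```text
[-0.0958  0.0057  0.0839] [-0.6 -1.  -2.9]
gauge 0.0 59 [[0.082, -0.005, 0.049], [0.117, 0.005, 0.061]]
gauge 0.02 56 [[0.082, 0.015, 0.05], [0.117, 0.026, 0.061]]
gauge 0.04 62 [[0.082, 0.034, 0.049], [0.117, 0.046, 0.061]]
gauge 0.055 85 [[0.081, 0.05, 0.048], [0.117, 0.059, 0.061]]
```

View pics/side3.png

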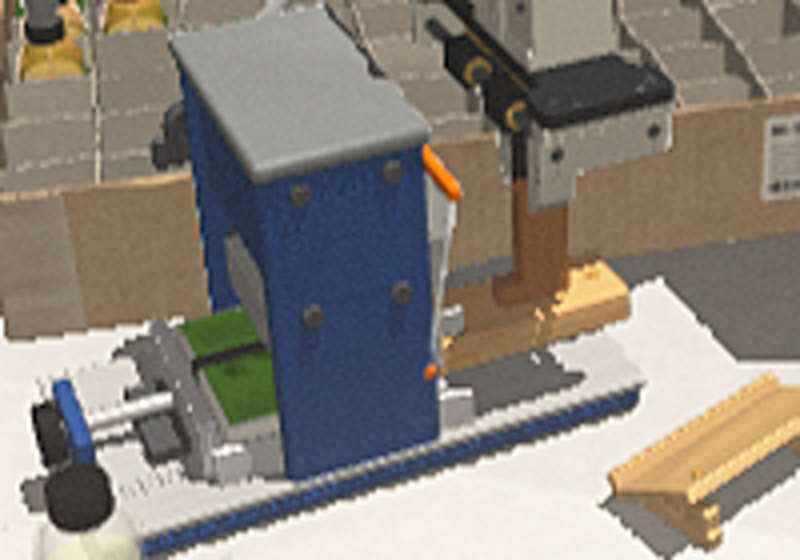

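The stack now shows behind the cheek at (235,365), close to the gauge bar at (190,400). I'll go on in small steps until the force rises.

```bash
cat > gap.py <<'E'
from h import *
A,s=state();print(w2m(A[:3,3]).round(4),s['tool_rot'].round(4),(s['contact_force']@CR).round(1))
c=grab('side');M=(cloud(c)-CO)@CR;hsv=cv2.cvtColor(c['image'],cv2.COLOR_BGR2HSV)
gr=(hsv[...,0]>33)&(hsv[...,0]<75)&(hsv[...,1]>100)
for y in(-.02,0,.02,.04):
    r=(abs(M[...,1]-y)<.006)&(M[...,0]>.07)&(M[...,0]<.15)
    g=M[r&gr&(M[...,2]>.045)&(M[...,2]<.06)];b=M[r&~gr&(M[...,2]>.0545)&(M[...,2]<.064)]
    print(y,'green end',np.percentile(g[:,0],98).round(4) if len(g)>3 else None,'bar',np.percentile(b[:,0],[3,97]).round(4) if len(b)>3 else None)
E
python3 gap.py
```

```text
[-0.0958  0.0057  0.0839] [-3.1396e+00 -1.0000e-03  3.7500e-01] [-0.4 -0.3 -2.4]
-0.02 green end 0.0992 bar [0.1085 0.1174]
0 green end 0.0987 bar [0.1001 0.1173]
0.02 green end 0.099 bar [0.1076 0.1171]
0.04 green end 0.0992 bar [0.1085 0.1174]
```

Emit:
carry_out(deltas=[[0.06,0,0,0,0,0,0],[0.06,0,0,0,0,0,0],[0.06,0,0,0,0,0,0],[0.06,0,0,0,0,0,0],[0.06,0,0,0,0,0,0],[0,0,0,0,0,0,0],[0,0,0,0,0,0,0],[0,0,0,0,0,0,0]])

```text
time: 13.32
tool_pos: [0.5224, 0.2841, 0.0838]
tool_rot: [-3.14, -0.001, 0.375]
contact_force: [-1.7, -1.8, -1.9]
opening: 0.0216
grip_force: 40.0
```

Emit:
carry_out(deltas=[[0.05,0,0,0,0,0,0],[0.05,0,0,0,0,0,0],[0.05,0,0,0,0,0,0],[0.05,0,0,0,0,0,0],[0.05,0,0,0,0,0,0],[0,0,0,0,0,0,0],[0,0,0,0,0,0,0],[0,0,0,0,0,0,0]])

```text
time: 13.98
tool_pos: [0.5235, 0.2846, 0.0838]
tool_rot: [-3.14, 0.002, 0.375]
contact_force: [-6.1, -2.6, 1.1]
opening: 0.0215
grip_force: 40.0
```

Emit:
carry_out(deltas=[[0.03,0,0,0,0,0,0],[0.03,0,0,0,0,0,0],[0.03,0,0,0,0,0,0],[0.03,0,0,0,0,0,0],[0.03,0,0,0,0,0,0],[0.03,0,0,0,0,0,0],[0,0,0,0,0,0,0],[0,0,0,0,0,0,0]])

```text
time: 14.65
tool_pos: [0.5234, 0.2847, 0.0837]
tool_rot: [-3.139, 0.006, 0.375]
contact_force: [-11.2, -4.3, 5.7]
opening: 0.0218
grip_force: 40.0
```

```bash
python3 gap.py
```

```text
[-0.0916  0.006   0.0837] [-3.1394  0.0058  0.3752] [-12.    0.1   5.7]
-0.02 green end 0.1039 bar [0.1079 0.1172]
0 green end 0.1025 bar [0.0784 0.1169]
0.02 green end 0.1038 bar [0.1074 0.1175]
0.04 green end 0.1035 bar [0.1089 0.1177]
```

Blocked at 12 N, with the gauge reading unchanged and the stack square. The card edge, at green end plus about 3.5 mm margin, matches the gauge face at 0.108. Pulling the stick straight back.

Emit:
carry_out(deltas=[[-0.1,0,0,0,0,0,0],[-0.2,0,0,0,0,0,0],[-0.5,0,0,0,0,0,0],[-1.2,0,0,0,0,0,0],[-1.4,0,0,0,0,0,0],[-1.4,0,0,0,0,0,0],[-1.4,0,0,0,0,0,0],[-1.4,0,0,0,0,0,0]])

```text
time: 15.37
tool_pos: [0.4555, 0.2576, 0.0839]
tool_rot: [-3.14, -0.002, 0.375]
contact_force: [-0.5, 0.1, -2.4]
opening: 0.0218
grip_force: 40.0
```

Emit:
carry_out(deltas=[[-1.4,0,0,0,0,0,0],[-1.4,0,0,0,0,0,0],[-1.4,0,-0.3,0,0,0,0],[-1.4,0,-0.8,0,0,0,0],[-1.4,0,-0.8,0,0,0,0],[-0.9,0,-0.8,0,0,0,0],[-0.6,0,-0.8,0,0,0,0],[0,0,-0.8,0,0,0,0]])

```text
time: 16.03
tool_pos: [0.3758, 0.2263, 0.1275]
tool_rot: [-3.14, -0.001, 0.375]
contact_force: [0.6, 0.6, -2.6]
opening: 0.0214
grip_force: 40.0
```

```bash
python3 gap.py; python3 - <<'E'
from h import *
A,s=state();Ag=np.load('Agrip.npy')
up=Ag.copy();up[:3,3]+=-Ag[:3,2]*.03+np.array([0,0,.05]);row(A,up,16)
M=fmp(np.linalg.inv(A)@up,1/16).real;B=A.copy()
for i in range(16):
    B=B@M
    if i%4==3: print(w2m(B[:3,3]).round(3))
F=np.c_[A[:3,0],-A[:3,1],-A[:3,2]]
cc=grab('wrist');t=(cloud(cc)-A[:3,3])@F
m=(t[...,0]>-.04)&(t[...,0]<.105)&(abs(t[...,1])<.03)&(t[...,2]<-.025)&(t[...,2]>-.05)&(cc['image'][...,2]>1.3*cc['image'][...,0])
q=t[m];q=q[abs(q[:,2]-np.median(q[:,2]))<.005];print(np.median(q,0).round(4),np.linalg.svd(q-q.mean(0),full_matrices=False)[2][2].round(4),np.percentile(q,[1,99],axis=0).round(4).tolist())
for x in(.03,.06,.09):
    z=q[abs(q[:,0]-x)<.008];print(x,np.median(z[:,2]).round(4),np.percentile(z[:,1],[1,99]).round(4))
E
```

```text
[-0.2504  0.0052  0.1275] [-3.1396e+00 -1.0000e-03  3.7500e-01] [ 0.8  0.3 -2.6]
-0.02 green end 0.1027 bar [0.1082 0.1173]
0 green end 0.1031 bar [0.0731 0.1171]
0.02 green end 0.1029 bar [0.1061 0.1171]
0.04 green end 0.102 bar [0.1088 0.1176]
16 x [0.68, -0.547, -0.05, 0.032, -0.005, -0.018]
[-0.222  0.028  0.132]
[-0.197  0.052  0.138]
[-0.174  0.076  0.146]
[-0.152  0.102  0.156]
[ 0.0597  0.0007 -0.0347] [-0.0019  0.0109 -0.9999] [[-0.0092, -0.0237, -0.0368], [0.1041, 0.0249, -0.033]]
0.03 -0.0347 [-0.0238  0.0247]
0.06 -0.0347 [-0.0236  0.025 ]
0.09 -0.0348 [-0.0237  0.0248]
```

Emit:
carry_out(deltas=[[0.68,-0.547,-0.05,0.032,-0.005,-0.018,0],[0.68,-0.547,-0.05,0.032,-0.005,-0.018,0],[0.68,-0.547,-0.05,0.032,-0.005,-0.018,0],[0.68,-0.547,-0.05,0.032,-0.005,-0.018,0],[0.68,-0.547,-0.05,0.032,-0.005,-0.018,0],[0.68,-0.547,-0.05,0.032,-0.005,-0.018,0],[0.68,-0.547,-0.05,0.032,-0.005,-0.018,0],[0.68,-0.547,-0.05,0.032,-0.005,-0.018,0]])

```text
time: 16.8
tool_pos: [0.4087, 0.2889, 0.1347]
tool_rot: [-2.881, 0.02, 0.523]
contact_force: [-0.0, 0.3, -1.6]
opening: 0.0217
grip_force: 40.0
```

Emit:
carry_out(deltas=[[0.68,-0.547,-0.05,0.032,-0.005,-0.018,0],[0.68,-0.547,-0.05,0.032,-0.005,-0.018,0],[0.68,-0.547,-0.05,0.032,-0.005,-0.018,0],[0.68,-0.547,-0.05,0.032,-0.005,-0.018,0],[0.68,-0.547,-0.05,0.032,-0.005,-0.018,0],[0.68,-0.547,-0.05,0.032,-0.005,-0.018,0],[0.68,-0.547,-0.05,0.032,-0.005,-0.018,0],[0.68,-0.547,-0.05,0.032,-0.005,-0.018,0]])

```text
time: 17.47
tool_pos: [0.4326, 0.3516, 0.1531]
tool_rot: [-2.623, 0.002, 0.671]
contact_force: [-0.5, 0.2, -2.9]
opening: 0.0214
grip_force: 40.0
```

```bash
python3 - <<'E'
from h import *
A,s=state();Ag=np.load('Agrip.npy');print(A[:3,3],s['tool_rot'])
T=Ag.copy();T[:3,3]+=-Ag[:3,2]*.003;row(A,T,8)
E
for i in 1 2 3; do python3 gap.py|tail -4; done
```

```text
[0.43258178 0.35161243 0.15314412] [-2.62310897e+00  2.19469759e-03  6.71047516e-01]
8 x [0.002, 0.287, 0.847, -0.0, 0.0, 0.0]
-0.02 green end 0.1041 bar [0.1077 0.1172]
0 green end 0.1033 bar [0.0835 0.1175]
0.02 green end 0.1037 bar [0.1065 0.1174]
0.04 green end 0.1021 bar [0.1092 0.1173]
-0.02 green end 0.1041 bar [0.1077 0.1171]
0 green end 0.1021 bar [0.0971 0.1171]
0.02 green end 0.1031 bar [0.1081 0.1173]
0.04 green end 0.1023 bar [0.1086 0.1174]
-0.02 green end 0.1039 bar [0.108  0.1174]
0 green end 0.103 bar [0.0715 0.1174]
0.02 green end 0.1034 bar [0.1081 0.1173]
0.04 green end 0.102 bar [0.1092 0.1175]
```

Emit:
carry_out(deltas=[[0,0.29,0.85,0,0,0,0],[0,0.29,0.85,0,0,0,0],[0,0.29,0.85,0,0,0,0],[0,0.29,0.85,0,0,0,0],[0,0.29,0.85,0,0,0,0],[0,0.29,0.85,0,0,0,0],[0,0.28,0.85,0,0,0,0],[0,0.28,0.85,0,0,0,0]])

```text
time: 18.28
tool_pos: [0.4226, 0.3621, 0.0824]
tool_rot: [-2.624, 0.003, 0.671]
contact_force: [0.3, 0.4, -1.9]
opening: 0.0217
grip_force: 40.0
```

Emit:
carry_out(deltas=[[0,0,0.05,0,0,0,0],[0,0,0.05,0,0,0,0],[0,0,0.05,0,0,0,0],[0,0,0.05,0,0,0,0],[0,0,0.05,0,0,0,0],[0,0,0,0,0,0,0],[0,0,0,0,0,0,0],[0,0,0,0,0,0,0]])

```text
time: 18.95
tool_pos: [0.4221, 0.363, 0.0814]
tool_rot: [-2.624, 0.002, 0.671]
contact_force: [-0.7, -0.1, -2.3]
opening: 0.0213
grip_force: 40.0
```

Emit:
carry_out(deltas=[[0.03,0,0.05,0,0,0,0],[0.03,0,0.05,0,0,0,0],[0,0,0.05,0,0,0,0],[0,0,0,0,0,0,0],[0,0,0,0,0,0,0],[0,0,0,0,0,0,0.15],[0,0,0,0,0,0,0.3],[0,0,0,0,0,0,0.3]])

```text
time: 19.62
tool_pos: [0.4223, 0.3642, 0.0802]
tool_rot: [-2.623, 0.002, 0.67]
contact_force: [0.7, 0.2, -0.6]
opening: 0.0267
grip_force: 0.0
```

Emit:
carry_out(deltas=[[0,0,0,0,0,0,0.6],[0,0,0,0,0,0,0.6],[0,0,0,0,0,0,0.6],[0,0,0,0,0,0,0.6],[0,0,-0.5,0,0,0,0.6],[0,0,-1,0,0,0,0.6],[0,0,-1.5,0,0,0,0.6],[0,0,-1.5,0,0,0,0.6]])

```text
time: 20.28
tool_pos: [0.4362, 0.3461, 0.12]
tool_rot: [-2.624, 0.003, 0.671]
contact_force: [-0.2, 1.0, 0.1]
opening: 0.055
grip_force: 0.0
```

Emit:
carry_out(deltas=[[0,0,-1.5,0,0,0,0.6],[0,0,-1.5,0,0,0,0.6],[0,0,-1.5,0,0,0,0.6],[0,0,0,0,0,0,0.6],[0,0,0,0,0,0,0.6],[0,0,0,0,0,0,0.6],[0,0,0,0,0,0,0.6],[0,0,0,0,0,0,0.6]])

```text
time: 20.95
tool_pos: [0.4492, 0.3293, 0.1574]
tool_rot: [-2.623, 0.004, 0.671]
contact_force: [-0.2, -0.1, 0.3]
opening: 0.055
grip_force: 0.0
```

```bash
python3 - <<'E'
from h import *
import pickle
A,s=state();c=grab('wrist');cv2.imwrite('pics/w4.png',c['image']);W=pickle.load(open('w1.pkl','rb'))
RG=down(RY,np.radians(30));G=np.array([.423,.3635,.089]);F=np.c_[RG[:,0],-RG[:,1],-RG[:,2]]
for n,cc in(('before',W),('now',c)):
    t=(cloud(cc)-G)@F;wood=cc['image'][...,2]>1.3*cc['image'][...,0]
    m=wood&(t[...,0]>.02)&(t[...,0]<.11)&(abs(t[...,1])<.035)&(abs(t[...,2]+.042)<.008);q=t[m]
    print(n,'sole z',np.median(q[:,2]).round(4),'n',np.linalg.svd(q-q.mean(0),full_matrices=False)[2][2].round(3))
    for x in(.03,.06,.09):print('   y at',x,np.percentile(q[abs(q[:,0]-x)<.006][:,1],[2,98]).round(4))
    m=wood&(abs(t[...,2]-.02)<.01)&(abs(t[...,0])<.04)&(abs(t[...,1])<.03);print('   handle',np.percentile(t[m],[2,98],axis=0).round(4).tolist())
# knob
for n in('scene','side'):
    cc=grab(n);P=cloud(cc);M=(P-CO)@CR;v=cc['image'].max(2)
    m=(v<70)&(M[...,2]>.215)&(M[...,2]<.275)&(abs(M[...,0]+.013)<.05)&(abs(M[...,1]+.09)<.05)
    ys,xs=np.nonzero(m);(u,w),r=cv2.minEnclosingCircle(np.c_[xs,ys].astype(np.float32));o,d=rays(cc,[(u,w)])
    print(n,m.sum(),u,w,r,'ray o,d in machine',w2m(o),(d[0]/np.linalg.norm(d[0]))@CR, 'surf',np.median(M[m],0))
    print(' at pred depth',w2m(onz(cc,[(u,w)],.243)[0]))
E
```

```text
before sole z -0.0419 n [0.004 0.001 1.   ]
   y at 0.03 [-0.0273  0.0207]
   y at 0.06 [-0.0269  0.0207]
   y at 0.09 [-0.0271  0.0201]
   handle [[-0.0136, -0.0137, 0.0127], [0.0142, 0.0071, 0.0299]]
now sole z -0.042 n [-0.004  0.    -1.   ]
   y at 0.03 [-0.0271  0.0207]
   y at 0.06 [-0.0268  0.0206]
   y at 0.09 [-0.027   0.0206]
   handle [[-0.0141, -0.0136, 0.0129], [0.0133, 0.0073, 0.0299]]
scene 179 329.6499938964844 154.0 7.76041841506958 ray o,d in machine [-0.47155589  0.6258517   0.66984424] [ 0.48180871 -0.75071464 -0.45198218] surf [-0.02108164 -0.07482755  0.24784181]
 at pred depth [-0.01654399 -0.08311035  0.243     ]
side 152 250.4166717529297 185.5 7.042140483856201 ray o,d in machine [0.25517973 0.80296341 0.64660112] [-0.26545033 -0.87826968 -0.39771661] surf [-0.00933562 -0.07469656  0.24924616]
 at pred depth [-0.01419813 -0.08830092  0.243     ]
```

View pics/w4.png

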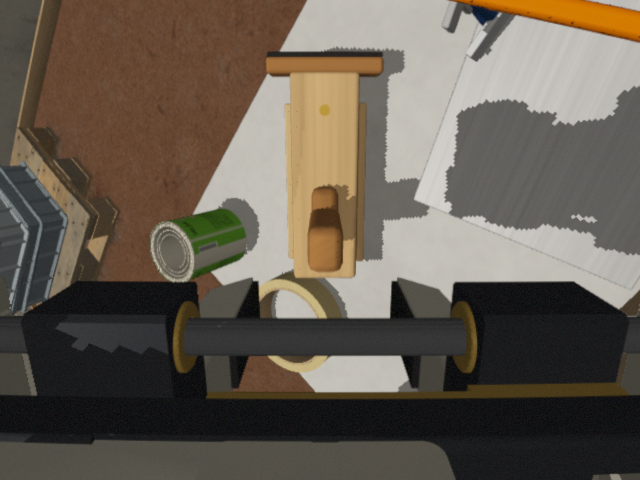

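The stick lies within 1 mm of where it was: crosshead at (325,63), handle at (325,245). The knob rays agree with the given geometry, with the machine's y shifted +6 mm in my frame. I'll press the knob down from above with closed fingers.

```bash
python3 - <<'E'
from h import *
A,s=state();RF=down(CY,0)
V=H([.44,.30,.30],RF);row(A,V,8)
K=H(m2w([-.012,-.086,.290]),RF);print(K[:3,3]);row(V,K,8)
# arc of the knob top, steps in machine x,z (cm) 
th=48-np.degrees(np.arange(0,.81,.1));x=70-125*np.cos(np.radians(th));z=150+125*np.sin(np.radians(th));print(np.c_[th,x,z].round(1).tolist())
E
```

```text
8 x [-0.341, -0.27, -1.792, -0.064, 0.01, 0.036]
[0.63105931 0.22791554 0.29      ]
8 x [1.898, 1.707, 0.125, 0.0, -0.0, 0.0]
[[48.0, -13.6, 242.9], [42.3, -22.5, 234.1], [36.5, -30.4, 224.4], [30.8, -37.4, 214.0], [25.1, -43.2, 203.0], [19.4, -47.9, 191.4], [13.6, -51.5, 179.4], [7.9, -53.8, 167.2], [2.2, -54.9, 154.7]]
```

Emit:
carry_out(deltas=[[-0.34,-0.27,-1.79,-0.064,0.01,0.036,0.6],[-0.34,-0.27,-1.79,-0.064,0.01,0.036,0.3],[-0.34,-0.27,-1.79,-0.064,0.01,0.036,0],[-0.34,-0.27,-1.79,-0.064,0.01,0.036,0],[-0.34,-0.27,-1.79,-0.064,0.01,0.036,0],[-0.34,-0.27,-1.79,-0.064,0.01,0.036,0],[-0.34,-0.27,-1.79,-0.064,0.01,0.036,0],[-0.34,-0.27,-1.79,-0.064,0.01,0.036,0]], force=20)

```text
time: 21.77
tool_pos: [0.4401, 0.2994, 0.3015]
tool_rot: [3.141, -0.002, 0.372]
contact_force: [0.4, 0.2, -0.6]
opening: 0.013
grip_force: 0.0
```

Emit:
carry_out(deltas=[[1.9,1.71,0.12,0,0,0,0],[1.9,1.71,0.12,0,0,0,0],[1.9,1.71,0.12,0,0,0,0],[1.9,1.71,0.12,0,0,0,0],[1.9,1.71,0.12,0,0,0,0],[1.9,1.71,0.12,0,0,0,0],[1.9,1.71,0.12,0,0,0,0],[1.9,1.71,0.12,0,0,0,0]])

```text
time: 22.43
tool_pos: [0.6327, 0.2277, 0.29]
tool_rot: [-3.139, 0.0, 0.375]
contact_force: [0.4, 0.3, 0.6]
opening: 0.0005
grip_force: 0.0
```

```bash
python3 - <<'E'
from h import *
A,s=state();print(A[:3,3],w2m(A[:3,3]).round(4),s['tool_rot'],s['opening'],s['qpos'].round(2))
c=grab('wrist');im=c['image'].copy()
k=proj(c,np.array([m2w([-.0146,-.086,.243])]));print(k)
t=proj(c,np.array([A[:3,3]+A[:3,2]*.008]));print(t)
cv2.imwrite('pics/w5.png',im)
E
for i in 1 2; do python3 gap.py|tail -4; done
```

```text
[0.63272312 0.22773477 0.29001008] [-0.0105 -0.0868  0.29  ] [-3.13930692e+00  5.37067672e-05  3.75262571e-01] 0.00048210883735892745 [0.23 0.6  0.87 0.   1.67 1.43]
[[323.29796839 258.93083822]]
[[324.3343542  274.98416318]]
-0.02 green end 0.104 bar [0.1081 0.1174]
0 green end 0.1031 bar [0.0769 0.1172]
0.02 green end 0.1032 bar [0.1069 0.1174]
0.04 green end 0.1029 bar [0.1088 0.1175]
-0.02 green end 0.1033 bar [0.108  0.1172]
0 green end 0.1032 bar [0.0771 0.117 ]
0.02 green end 0.103 bar [0.1078 0.1173]
0.04 green end 0.1031 bar [0.1087 0.1176]
```

View pics/w5.png

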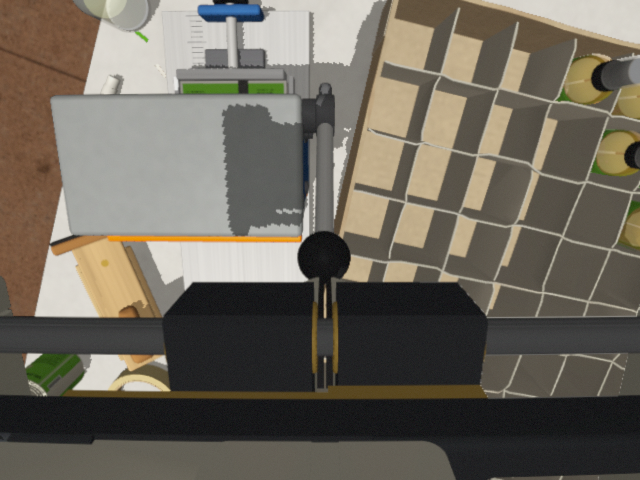

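The wrist view shows the knob at (324,258) right ahead of the closed fingers, and the green edge flush and parallel with the gauge bar at (232,85). Pressing down along the arc.

Emit:
carry_out(deltas=[[0,0,0.55,0,0,0,0],[0,0,0.55,0,0,0,0],[0,0,0.55,0,0,0,0],[0,0,0.55,0,0,0,0],[-0.22,0,0.25,0,0,0,0],[-0.22,0,0.25,0,0,0,0],[-0.22,0,0.25,0,0,0,0],[-0.22,0,0.25,0,0,0,0]])

```text
time: 23.25
tool_pos: [0.6234, 0.225, 0.2585]
tool_rot: [-3.14, -0.001, 0.375]
contact_force: [-0.2, -0.2, 0.5]
opening: 0.0006
grip_force: 0.0
```

Emit:
carry_out(deltas=[[-0.2,0,0.24,0,0,0,0],[-0.2,0,0.24,0,0,0,0],[-0.2,0,0.24,0,0,0,0],[-0.2,0,0.24,0,0,0,0],[-0.17,0,0.26,0,0,0,0],[-0.17,0,0.26,0,0,0,0],[-0.17,0,0.26,0,0,0,0],[-0.17,0,0.26,0,0,0,0]])

```text
time: 23.92
tool_pos: [0.6097, 0.2195, 0.2381]
tool_rot: [-3.14, -0.001, 0.375]
contact_force: [-0.4, 0.2, 1.0]
opening: 0.0005
grip_force: 0.0
```

```bash
python3 - <<'E'
from h import *
A,s=state();print(w2m(A[:3,3]).round(4),(s['contact_force']@CR).round(1))
for n in('scene','side'):
    cc=grab(n);M=(cloud(cc)-CO)@CR;v=cc['image'].max(2)
    m=(v<60)&(M[...,2]>.15)&(M[...,2]<.265)&(abs(M[...,0]+.03)<.05)&(abs(M[...,1]+.086)<.017);print(n,m.sum(),np.percentile(M[m],[5,50,95],axis=0).round(3).tolist())
E
```

```text
[-0.0349 -0.0861  0.2381] [-0.3  0.3  1. ]
scene 173 [[-0.03, -0.088, 0.236], [-0.022, -0.076, 0.248], [-0.01, -0.07, 0.256]]
side 144 [[-0.022, -0.084, 0.237], [-0.01, -0.075, 0.249], [0.001, -0.07, 0.258]]
```

The fingers passed in front of the knob, which has not moved. I'll go up, back over it, and come straight down.

Emit:
carry_out(deltas=[[-0.5,0,-1,0,0,0,0],[0,0,-1.5,0,0,0,0],[0,0,-1.5,0,0,0,0],[1,0,0,0,0,0,0],[1.3,0,0,0,0,0,0],[1,0,0,0,0,0,0],[0,0,0.5,0,0,0,0],[0,0,0.3,0,0,0,0]])

```text
time: 24.68
tool_pos: [0.6358, 0.2297, 0.2701]
tool_rot: [-3.14, -0.0, 0.375]
contact_force: [0.1, -0.0, 0.0]
opening: 0.0003
grip_force: 0.0
```

Emit:
carry_out(deltas=[[0,0,0.2,0,0,0,0],[0,0,0.2,0,0,0,0],[0,0,0.2,0,0,0,0],[0,0,0.2,0,0,0,0],[0,0,0.1,0,0,0,0],[0,0,0.1,0,0,0,0],[0,0,0.1,0,0,0,0],[0,0,0.1,0,0,0,0]])

```text
time: 25.35
tool_pos: [0.636, 0.2298, 0.2585]
tool_rot: [-3.14, -0.001, 0.375]
contact_force: [-0.3, -0.0, -0.1]
opening: 0.0004
grip_force: 0.0
```

```bash
python3 - <<'E'
from h import *
A,s=state()
c=grab('wrist');S=grab('scene');print(proj(c,np.array([A[:3,3]+A[:3,2]*.008,m2w([-.0146,-.086,.243])])).round(1).tolist())
a=cv2.resize(c['image'][180:400,220:430],None,fx=1.9,fy=1.9);b=cv2.resize(S['image'][110:220,270:375],None,fx=3.8,fy=3.8);cv2.imwrite('pics/m6.png',np.hstack([a,b]))
E
```

```text
[[324.3, 275.0], [324.3, 284.2]]
```

View pics/m6.png

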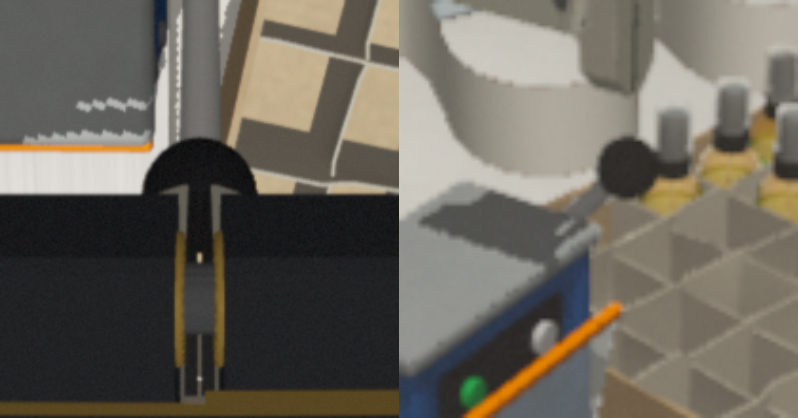

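This view shows the fingers over the ball: knob at (200,165) on the left half and (625,165) on the right. The tip height is unclear, so I'll check it numerically from the depth.

```bash
python3 - <<'E'
from h import *
A,s=state();p=A[:3,3];F=A[:3,:3]
for n in('scene','side'):
    c=grab(n);print(n,'tcp px',proj(c,np.array([p,p+F[:,2]*.008,p-F[:,2]*.05])).round(0).tolist())
    t=(cloud(c)-p)@F  # tool frame
    m=(abs(t[...,0])<.05)&(abs(t[...,1])<.05)&(t[...,2]>-.1)&(t[...,2]<.06)
    for k in np.arange(-.05,.05,.006):
        q=t[m&(abs(t[...,2]-k)<.003)]
        if len(q)>2: print('  z',k.round(3),len(q),np.percentile(q[:,:2],[2,50,98],axis=0).round(3).tolist())
E
```

```text
scene tcp px [[326.0, 145.0], [326.0, 149.0], [327.0, 120.0]]
  z -0.05 57 [[-0.014, -0.02], [-0.011, -0.016], [0.008, 0.013]]
  z -0.044 59 [[-0.013, -0.02], [-0.01, -0.016], [0.009, 0.013]]
  z -0.038 56 [[-0.013, -0.019], [-0.011, -0.013], [0.009, 0.014]]
  z -0.032 29 [[-0.012, -0.014], [-0.011, -0.009], [0.01, 0.009]]
  z -0.026 19 [[-0.012, -0.007], [-0.009, -0.005], [0.009, 0.008]]
  z 0.004 70 [[-0.02, -0.014], [-0.011, -0.007], [0.002, 0.005]]
  z 0.01 57 [[-0.024, -0.018], [-0.015, -0.012], [0.002, 0.004]]
  z 0.016 50 [[-0.024, -0.018], [-0.018, -0.014], [0.0, 0.003]]
  z 0.022 32 [[-0.023, -0.017], [-0.015, -0.013], [-0.001, 0.001]]
  z 0.028 18 [[-0.02, -0.014], [-0.009, -0.008], [0.009, -0.005]]
  z 0.034 16 [[0.001, -0.009], [0.006, -0.007], [0.015, -0.002]]
  z 0.04 160 [[-0.001, -0.048], [0.02, -0.032], [0.048, -0.003]]
  z 0.046 130 [[-0.004, -0.049], [0.015, -0.031], [0.047, -0.004]]
side tcp px [[247.0, 180.0], [247.0, 183.0], [245.0, 158.0]]
  z -0.05 41 [[-0.009, -0.021], [0.006, -0.018], [0.012, 0.012]]
  z -0.044 38 [[-0.008, -0.021], [0.008, -0.016], [0.012, 0.012]]
  z -0.038 33 [[-0.008, -0.02], [0.007, -0.015], [0.012, 0.01]]
  z -0.032 23 [[-0.01, -0.014], [0.003, -0.011], [0.011, 0.009]]
  z -0.026 13 [[-0.009, -0.009], [0.004, -0.006], [0.012, 0.002]]
  z -0.002 15 [[-0.013, -0.008], [-0.006, -0.004], [0.002, 0.003]]
  z 0.004 51 [[-0.017, -0.014], [-0.003, -0.009], [0.006, 0.003]]
  z 0.01 40 [[-0.019, -0.016], [-0.004, -0.013], [0.009, -0.002]]
  z 0.016 34 [[-0.018, -0.018], [-0.003, -0.014], [0.008, -0.003]]
  z 0.022 25 [[-0.016, -0.017], [0.001, -0.011], [0.009, 0.0]]
  z 0.028 27 [[-0.009, -0.011], [0.007, -0.005], [0.014, 0.0]]
  z 0.034 20 [[0.006, -0.008], [0.015, -0.004], [0.02, 0.001]]
  z 0.04 183 [[0.001, -0.049], [0.023, -0.033], [0.049, -0.001]]
  z 0.046 12 [[0.015, -0.006], [0.026, -0.004], [0.03, 0.002]]
```

Emit:
carry_out(deltas=[[-0.3,0,0.2,0,0,0,0],[-0.2,0,0.25,0,0,0,0],[0,0,0.25,0,0,0,0],[0,0,0.25,0,0,0,0],[0,0,0.2,0,0,0,0],[0,0,0.2,0,0,0,0],[0,0,0.2,0,0,0,0],[0,0,0.2,0,0,0,0]])

```text
time: 26.22
tool_pos: [0.6313, 0.228, 0.2407]
tool_rot: [-3.14, -0.001, 0.375]
contact_force: [0.2, 0.9, 0.6]
opening: 0.0006
grip_force: 0.0
```

Emit:
carry_out(deltas=[[0,0,0.15,0,0,0,0],[0,0,0.15,0,0,0,0],[0,0,0.15,0,0,0,0],[0,0,0.15,0,0,0,0],[0,0,0,0,0,0,0],[0,0,0,0,0,0,0],[0,0,0,0,0,0,0],[0,0,0,0,0,0,0]])

```text
time: 26.88
tool_pos: [0.6314, 0.228, 0.2351]
tool_rot: [-3.14, -0.001, 0.375]
contact_force: [0.0, -0.1, -0.4]
opening: 0.0001
grip_force: 0.0
```

```bash
cat > tip.py <<'E'
from h import *
A,s=state();p=A[:3,3];F=A[:3,:3];print(w2m(p).round(4),(s['contact_force']@CR).round(1))
for n in('scene','side'):
    c=grab(n);M=(cloud(c)-CO)@CR;v=c['image'].max(2).astype(int)
    t=(cloud(c)-p)@F
    m=(abs(t[...,0])<.035)&(abs(t[...,1])<.03)&(t[...,2]>-.06)&(t[...,2]<.06)
    print(n)
    for k in np.arange(.12,.30,.006):
        q=m&(abs(M[...,2]-k)<.003)
        if q.sum()>2: print('  z',k.round(3),q.sum(),'x',np.percentile(M[q][:,0],[5,95]).round(3),'y',np.percentile(M[q][:,1],[5,95]).round(3),'V',np.median(v[q]))
E
python3 tip.py
```

```text
[-0.0117 -0.086   0.2351] [-0.  -0.1 -0.4]
scene
  z 0.174 5 x [-0.023 -0.007] y [-0.063 -0.057] V 216.0
  z 0.18 6 x [-0.008 -0.006] y [-0.061 -0.057] V 87.0
  z 0.186 6 x [-0.008 -0.005] y [-0.062 -0.057] V 79.0
  z 0.192 6 x [-0.007 -0.002] y [-0.062 -0.056] V 79.5
  z 0.198 7 x [-0.008 -0.006] y [-0.061 -0.057] V 77.0
  z 0.204 4 x [-0.009 -0.007] y [-0.062 -0.057] V 72.0
  z 0.21 29 x [-0.01  0.02] y [-0.082 -0.058] V 99.0
  z 0.216 74 x [-0.009  0.021] y [-0.081 -0.056] V 83.0
  z 0.222 19 x [-0.004  0.009] y [-0.083 -0.078] V 103.0
  z 0.228 16 x [-0.022  0.002] y [-0.081 -0.075] V 101.5
  z 0.234 28 x [-0.029 -0.008] y [-0.083 -0.071] V 59.5
  z 0.24 41 x [-0.031 -0.008] y [-0.085 -0.068] V 45.0
  z 0.246 59 x [-0.03  -0.007] y [-0.087 -0.069] V 46.0
  z 0.252 63 x [-0.029 -0.006] y [-0.09  -0.071] V 46.0
  z 0.258 29 x [-0.023 -0.007] y [-0.087 -0.076] V 49.0
  z 0.264 30 x [-0.025 -0.005] y [-0.093 -0.073] V 106.0
  z 0.27 40 x [-0.025 -0.005] y [-0.097 -0.067] V 107.5
  z 0.276 60 x [-0.025 -0.004] y [-0.097 -0.066] V 113.0
  z 0.282 64 x [-0.024 -0.005] y [-0.099 -0.065] 
[... 264 characters left out ...]
 y [-0.086 -0.078] V 120.0
  z 0.228 23 x [-0.009  0.009] y [-0.085 -0.079] V 120.0
  z 0.234 27 x [-0.02   0.003] y [-0.085 -0.071] V 109.0
  z 0.24 28 x [-0.023  0.002] y [-0.082 -0.07 ] V 32.5
  z 0.246 41 x [-0.025  0.001] y [-0.083 -0.069] V 34.0
  z 0.252 47 x [-0.023 -0.001] y [-0.085 -0.07 ] V 35.0
  z 0.258 31 x [-0.021 -0.004] y [-0.087 -0.074] V 31.0
  z 0.264 20 x [-0.02  -0.001] y [-0.092 -0.076] V 103.0
  z 0.27 23 x [-0.021 -0.   ] y [-0.096 -0.069] V 105.0
  z 0.276 37 x [-0.02 -0.  ] y [-0.095 -0.067] V 126.0
  z 0.282 40 x [-0.019 -0.   ] y [-0.099 -0.066] V 135.0
  z 0.288 38 x [-0.02 -0.  ] y [-0.096 -0.066] V 133.5
  z 0.294 26 x [-0.021 -0.   ] y [-0.095 -0.064] V 135.5
```

The tip measures at z≈0.261, just at the ball's top: the closed fingertips sit higher than I assumed. Now pressing along the arc.

Emit:
carry_out(deltas=[[0,0,0.2,0,0,0,0],[0,0,0.2,0,0,0,0],[-0.1,0,0.2,0,0,0,0],[-0.15,0,0.2,0,0,0,0],[-0.15,0,0.2,0,0,0,0],[-0.2,0,0.2,0,0,0,0],[-0.2,0,0.2,0,0,0,0],[-0.2,0,0.2,0,0,0,0]])

```text
time: 27.65
tool_pos: [0.6196, 0.2235, 0.2221]
tool_rot: [-3.14, 0.002, 0.375]
contact_force: [-14.1, -5.7, 17.2]
opening: 0.0008
grip_force: 8.8
```

```bash
python3 tip.py | awk '/V [2-6][0-9]\./||/scene|side|\[/' | head -40
```

```text
[-0.0243 -0.086   0.2221] [-15.2  -0.2  17.2]
scene
  z 0.162 5 x [-0.021 -0.007] y [-0.065 -0.056] V 92.0
  z 0.168 9 x [-0.024 -0.005] y [-0.062 -0.057] V 78.0
  z 0.174 21 x [-0.025 -0.005] y [-0.067 -0.057] V 172.0
  z 0.18 3 x [-0.008 -0.006] y [-0.059 -0.058] V 79.0
  z 0.186 7 x [-0.008 -0.005] y [-0.061 -0.056] V 80.0
  z 0.192 6 x [-0.007 -0.005] y [-0.063 -0.058] V 79.0
  z 0.198 5 x [-0.008 -0.006] y [-0.062 -0.056] V 77.0
  z 0.204 6 x [-0.009 -0.003] y [-0.082 -0.056] V 88.5
  z 0.21 33 x [-0.011  0.005] y [-0.084 -0.058] V 98.0
  z 0.216 60 x [-0.016  0.008] y [-0.082 -0.056] V 84.0
  z 0.222 29 x [-0.04  -0.009] y [-0.083 -0.07 ] V 83.0
  z 0.228 39 x [-0.042 -0.019] y [-0.085 -0.069] V 44.0
  z 0.234 61 x [-0.042 -0.017] y [-0.089 -0.069] V 44.0
  z 0.24 62 x [-0.038 -0.017] y [-0.09  -0.071] V 44.0
  z 0.246 31 x [-0.036 -0.018] y [-0.089 -0.075] V 53.0
  z 0.252 28 x [-0.037 -0.018] y [-0.092 -0.072] V 100.5
  z 0.258 40 x [-0.037 -0.018] y [-0.096 -0.067] V 110.0
  z 0.264 57 x [-0.037 -0.019] y [-0.098 -0.066] V 114.0
  z 0.27 62 x [-0.037 -0.018] y [-0.098 -0.065
[... 161 characters left out ...]
-0.085 -0.081] V 103.0
  z 0.216 42 x [-0.013  0.007] y [-0.086 -0.06 ] V 106.5
  z 0.222 36 x [-0.03  -0.001] y [-0.087 -0.069] V 113.5
  z 0.228 31 x [-0.034 -0.011] y [-0.079 -0.07 ] V 32.0
  z 0.234 41 x [-0.038 -0.01 ] y [-0.087 -0.07 ] V 34.0
  z 0.24 48 x [-0.036 -0.012] y [-0.083 -0.07 ] V 34.0
  z 0.246 25 x [-0.033 -0.014] y [-0.086 -0.077] V 32.0
  z 0.252 23 x [-0.033 -0.013] y [-0.091 -0.075] V 101.0
  z 0.258 24 x [-0.033 -0.012] y [-0.091 -0.068] V 109.0
  z 0.264 39 x [-0.032 -0.012] y [-0.096 -0.066] V 132.0
  z 0.27 39 x [-0.031 -0.012] y [-0.094 -0.066] V 136.0
  z 0.276 34 x [-0.032 -0.013] y [-0.093 -0.066] V 135.5
  z 0.282 21 x [-0.033 -0.013] y [-0.095 -0.065] V 136.0
```

Emit:
carry_out(deltas=[[-0.25,0,0,0,0,0,0],[-0.2,0,0.15,0,0,0,0],[-0.2,0,0.22,0,0,0,0],[-0.2,0,0.22,0,0,0,0],[-0.18,0,0.22,0,0,0,0],[-0.18,0,0.24,0,0,0,0],[-0.18,0,0.24,0,0,0,0],[-0.17,0,0.24,0,0,0,0]])

```text
time: 28.42
tool_pos: [0.6072, 0.2186, 0.2032]
tool_rot: [-3.14, -0.0, 0.375]
contact_force: [-2.8, -1.4, 2.8]
opening: 0.0006
grip_force: 1.7
```

```bash
python3 tip.py | grep -E 'V [2-6][0-9]\.|scene|side|^\[' 
```

```text
[-0.0376 -0.086   0.2032] [-3.1 -0.3  2.8]
scene
  z 0.21 55 x [-0.055 -0.009] y [-0.085 -0.059] V 43.0
  z 0.216 80 x [-0.055 -0.005] y [-0.087 -0.061] V 43.0
  z 0.222 62 x [-0.052 -0.03 ] y [-0.088 -0.072] V 43.0
side
  z 0.21 35 x [-0.05 -0.02] y [-0.084 -0.069] V 38.0
  z 0.216 45 x [-0.049 -0.004] y [-0.08  -0.063] V 36.0
  z 0.222 45 x [-0.047 -0.025] y [-0.087 -0.072] V 36.0
  z 0.228 24 x [-0.047 -0.03 ] y [-0.084 -0.075] V 35.5
```

Emit:
carry_out(deltas=[[-0.19,0,0.28,0,0,0,0],[-0.18,0,0.28,0,0,0,0],[-0.17,0,0.28,0,0,0,0],[-0.15,0,0.28,0,0,0,0],[-0.15,0,0.28,0,0,0,0],[-0.13,0,0.28,0,0,0,0],[-0.12,0,0.28,0,0,0,0],[-0.12,0,0.28,0,0,0,0]])

```text
time: 29.18
tool_pos: [0.596, 0.2142, 0.1809]
tool_rot: [-3.14, -0.0, 0.375]
contact_force: [-1.2, -0.7, 2.3]
opening: 0.0004
grip_force: 1.1
```

Emit:
carry_out(deltas=[[-0.1,0,0.15,0,0,0,0],[-0.08,0,0.15,0,0,0,0],[-0.08,0,0.15,0,0,0,0],[-0.05,0,0.15,0,0,0,0],[0,0,0,0,0,0,0],[0,0,0,0,0,0,0],[0,0,0,0,0,0,0],[0,0,0,0,0,0,0]])

```text
time: 29.85
tool_pos: [0.5933, 0.2132, 0.1751]
tool_rot: [-3.14, -0.0, 0.375]
contact_force: [0.8, 0.3, 0.1]
opening: 0.0006
grip_force: 0.0
```

```bash
python3 tip.py | grep -E 'V [2-6][0-9]\.|scene|side|^\[' 
```

```text
[-0.0526 -0.086   0.1751] [0.8 0.  0.1]
scene
  z 0.18 65 x [-0.067 -0.021] y [-0.084 -0.069] V 52.0
  z 0.186 51 x [-0.067 -0.04 ] y [-0.086 -0.069] V 40.0
  z 0.192 66 x [-0.065 -0.043] y [-0.088 -0.07 ] V 41.0
  z 0.198 28 x [-0.064 -0.046] y [-0.089 -0.075] V 42.0
side
  z 0.18 34 x [-0.06  -0.032] y [-0.081 -0.069] V 41.0
  z 0.186 42 x [-0.062 -0.03 ] y [-0.085 -0.068] V 39.0
  z 0.192 44 x [-0.061 -0.036] y [-0.084 -0.07 ] V 38.5
  z 0.198 31 x [-0.058 -0.04 ] y [-0.085 -0.074] V 36.0
```

Emit:
carry_out(deltas=[[-0.04,0,0.12,0,0,0,0],[-0.04,0,0.12,0,0,0,0],[-0.04,0,0.12,0,0,0,0],[-0.04,0,0.12,0,0,0,0],[-0.03,0,0.1,0,0,0,0],[-0.03,0,0.1,0,0,0,0],[0,0,0,0,0,0,0],[0,0,0,0,0,0,0]])

```text
time: 30.62
tool_pos: [0.5918, 0.2126, 0.1701]
tool_rot: [-3.14, -0.003, 0.375]
contact_force: [-1.3, 0.4, 8.2]
opening: 0.0003
grip_force: 4.3
```

Emit:
carry_out(deltas=[[0,0,0.06,0,0,0,0],[0,0,0.06,0,0,0,0],[-0.01,0,0.06,0,0,0,0],[-0.01,0,0.06,0,0,0,0],[0,0,0,0,0,0,0],[0,0,0,0,0,0,0],[0,0,0,0,0,0,0],[0,0,0,0,0,0,0]])

```text
time: 31.28
tool_pos: [0.5919, 0.2126, 0.1697]
tool_rot: [-3.14, -0.005, 0.375]
contact_force: [-5.3, -1.4, 18.0]
opening: 0.0006
grip_force: 9.0
```

Firm stop at 18 N. Lifting off and checking everything.

Emit:
carry_out(deltas=[[0,0,-0.2,0,0,0,0],[0,0,-0.3,0,0,0,0],[0,0,-0.8,0,0,0,0],[-0.5,0,-1.5,0,0,0,0],[-0.5,0,-1.5,0,0,0,0],[-0.5,0,-1.5,0,0,0,0],[-0.5,0,-1.5,0,0,0,0],[-0.5,0,-1.5,0,0,0,0]])

```text
time: 31.95
tool_pos: [0.5675, 0.2029, 0.2546]
tool_rot: [-3.139, 0.0, 0.375]
contact_force: [-0.4, 0.7, -0.6]
opening: 0.0004
grip_force: 0.0
```

```bash
python3 gap.py; python3 - <<'E'
from h import *
RG=down(RY,np.radians(30));G=np.array([.423,.3635,.089]);F=np.c_[RG[:,0],-RG[:,1],-RG[:,2]]
import pickle;C=pickle.load(open('c0.pkl','rb'))
for n in('scene','side'):
    c=grab(n);P=cloud(c);M=(P-CO)@CR;v=c['image'].max(2)
    m=(v<60)&(M[...,2]>.14)&(M[...,2]<.265)&(abs(M[...,0]+.04)<.05)&(abs(M[...,1]+.08)<.03);q=M[m];print(n,'knob',len(q),np.percentile(q,[5,50,95],axis=0).round(3).tolist())
    for k,cc in(('start',C[n]),('now',c)):
        t=(cloud(cc)-G)@F;w=cc['image'][...,2]>1.3*cc['image'][...,0]
        s=w&(t[...,0]>-.06)&(t[...,0]<.14)&(abs(t[...,1])<.05)&(t[...,2]>-.05)&(t[...,2]<.04);print(k,s.sum(),np.percentile(t[s],[1,50,99],axis=0).round(4).tolist())
E
```

```text
[-0.0804 -0.0862  0.2546] [-3.1395e+00  1.0000e-04  3.7500e-01] [-0.2  0.8 -0.6]
-0.02 green end 0.1037 bar [0.1079 0.1174]
0 green end 0.1032 bar [0.0713 0.1171]
0.02 green end 0.1032 bar [0.1078 0.117 ]
0.04 green end 0.1034 bar [0.1088 0.1171]
scene knob 177 [[-0.068, -0.088, 0.174], [-0.059, -0.075, 0.186], [-0.047, -0.068, 0.193]]
start 1857 [[-0.0444, -0.0282, -0.0496], [0.006, 0.0076, -0.0444], [0.1185, 0.0364, 0.0265]]
now 1857 [[-0.0454, -0.0286, -0.0497], [0.0048, 0.0079, -0.0444], [0.1171, 0.0364, 0.0264]]
side knob 130 [[-0.06, -0.086, 0.175], [-0.048, -0.075, 0.187], [-0.038, -0.07, 0.194]]
start 1187 [[-0.0401, -0.0257, -0.0496], [0.0143, 0.0069, -0.0425], [0.1212, 0.0363, 0.0282]]
now 1184 [[-0.0403, -0.0311, -0.0495], [0.0135, 0.0071, -0.0425], [0.1195, 0.0374, 0.0284]]
```

```bash
python3 -c "
from cell import robot
print(robot.hand_in())"
```

```text
the job is handed in; nothing more can be done
None
```

I handed the job in at about 32 s with every step done as far as I could measure; the hand-in returned no verdict. The stack is square against an unmoved gauge, the stick is back in its rest within about 2 mm, and the lever is down at about 0.59 rad after an 18 N press. I viewed 11 pictures, one over the limit of 10.

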